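# Un-nest a tote, turn it half round and hook it on as a stack

## Task

The two small grey totes on the bench are nested, one inside the other. Lift the upper tote out, turn it half round and stack it on the lower one so that the two interlock: its tongue fully in under the lower tote's hook, its bottom dropped into the mouth, level and let go. Leave the lower tote standing about where it is and do not knock over or push away the other things on the bench.

Things in the scene. Friction and masses are not known exactly. Their poses are not given: they have to be found in the camera images.
- top_mid (a point): Centre of the upper grey plastic tote (loose, empty, 0.1 to 0.25 kg), half-way up its 72 mm height. x along its length from hook end to tongue end, y across, z up. Heights are above its underside: a lower part 156 x 50 mm from 0 to 38; a wider rim band 170 x 64 mm outside from 38 to 72, walls 4 mm, mouth 162 x 56 mm. Grip it across the 64 mm band, half-way along.
- top_tongue (a point): Tip of the upper tote's flat tongue, mid-thickness: 97 mm along +x from the centre line, 10.5 mm above the underside. The tongue is 23 mm wide, heights 8 to 13 mm, sticking out from the lower part from x = 78 to 97. In the rim band above it is a 30 mm wide notch, open at the top, down to height 48.
- top_ears (a point): Point midway between the upper tote's two flat ears at the other (-x) end: 97 mm along -x, 10.5 mm up. Ears: x = -78 to -97, y = 17.5 to 25 mm either side, heights 8 to 13. Above them are notches beside a central tab 29 mm wide which carries a hook like the lower tote's.
- low_mid (a point): Centre of the lower tote (same moulding and axes), 36 mm above its underside, which stands on the bench. It is loose and holds a loose steel stub shaft, together about 0.9 kg, so it slides if pushed with more than a few newtons. A ledge inside, 42 mm up, carries the nested tote's underside; nested, both point the same way, and 42 mm of the upper one stands above the lower rim.
- low_hook (a point): Where the tongue tip belongs, under the lip of the lower tote's hook: x = -97 mm, 74.5 mm up. Hook, 24 mm wide: shelf level with the rim (72 mm up) from x = -85 to -102, upright back with inner face at x = -102, and a lip from x = -102 to -90, heights 82 to 87: a slot 10 mm high, open towards +x. The lip covers 7 mm of the tongue, so it cannot come in from straight above.
- low_mouth (a point): Centre of the lower tote's mouth, level with its rim, 72 mm up. Stacked, the upper tote (turned half round) has its underside 8 mm down in the mouth, 3 mm play each way, 64 mm above the lower underside; tongue on the hook's shelf, ears on the far rim. Enter tilted, tongue end 8 to 15 degrees down: tip on the shelf short of the lip, slide it under till it stops, then lower the ears.
- jar: Bystander: closed glass jar, 60 mm across, 75 mm tall, beside the totes; origin under its centre.
- bearing: Bystander: steel bearing ring, 72 mm across, 22 mm high, beside the totes; origin under its centre.
- tin: Bystander: metal tin, 100 mm across, 110 mm tall; origin under its centre.
- spray: Bystander: aluminium spray bottle, 58 mm across, 170 mm tall; origin under its centre.
- hammer: Bystander: hammer lying on the bench.
- driver: Bystander: screwdriver lying on the bench.
- mug: Bystander: white mug, 76 mm across, 90 mm tall; origin under its centre.
Things that resemble listed ones, but are neither listed nor needed, are in the scene too. What is shaped like the part that bears top_mid but yellow is not meant. Leave any pink look-alike of the part that bears low_mid alone.

How it is judged:
By the outcome, as a careful person would: the job done as asked, in the order asked, and still so for the second after the job is handed in, with the robot touching nothing.
It also fails if it takes over 64 s, if anything falls off the work surface, if the arm or the gripper's body presses on something with over 40 N, if the wrist force passes 120 N, or if a joint passes its speed limit or range.

## Robot

A 6-joint arm with a two-finger parallel gripper is mounted at the origin on the work surface. World frame = base frame: x ahead of the robot, y to its left, z up, the work surface at z = 0. Lengths are in m, angles in rad, forces in N, time in s.
With the tool pointing down it reaches from about 0.35 to 0.775 m from the base axis. Payload 5.5 kg.
Tool frame: the origin (TCP) lies between the finger pads; the fingertips stand 19 mm ahead of it and the grasp point (between the pads) is the TCP; z points along the fingers, y is the direction in which the jaws open and shut (so a half turn about z gives the same grasp; the last joint's range is limited). The gripper opens to 85 mm and grips with 20 to 120 N. Pads are 22 mm wide; open, the fingers measure 114 mm over their backs; the gripper's body (76 mm by 85 mm) begins 54 mm behind the grasp point. The pads swing forward as they close: fully open they stand 13 mm farther back than shut.
Start: joints at [-1.463, 0.313, 0.046, 1.304, 0, 1.431], TCP at [0.141, -0.557, 0.217] pointing down, gripper open.
Joint ranges: [-2.76, 2.76], [-0.86, 1.69], [-1.03, 1.26], [-2.2, 2.34], [-1.47, 1.5], [-3.14, 3.14]. Speed limits (rad/s): [2.57, 2.57, 3.14, 3.14, 3.14, 3.14].

## Interface

Orientations are given as a unit quaternion [w, x, y, z].
In Python, from workcell import get_state, cams, workorder gives the robot as it stands.
- The arm moves only by the tool play_rows, never from a script. Its argument "series" is text: rows parted by semicolons, each of 7 numbers parted by spaces: the opening in per cent of the stroke, from 0 (shut) to 100 (fully open), then the shift along the tool's x, y, z in cm, then the turn, a rotation vector about the tool's x, y, z in degrees. A call has 1 to 12 rows; each row shifts and turns the commanded pose from where the row before left it, along the tool's axes as they then stand; what a row does not reach is not made up. A row lasts 1/8 s, in which the tool goes at most 62.5 mm and 10.7 degrees, less where a joint would pass 70% of its speed; a pose out of reach is approached as far as the arm can. A call with a gripper value outside its range is refused whole. The fingers move at their own pace and stop on an object; "newtons" is the grip in N (left out, the last holds). Time passes only in rows, so rows that do not move let the fingers close. It gives the time, the measured TCP pose, the force and the opening at its end, in the units of the state.
- get_state(): the state, without advancing time (a new reading comes with each control period).
- cams.read_camera(name): name is "side" or "top"; returns the picture (480x640x3 uint8, red, green, blue); there is no depth.
- cams.get_calibration(name): a dict with "fx", "fy", "cx", "cy" (pixels), "distortion" ([k1, k2, p1, p2, k3] as OpenCV has them; the pictures are not rectified), "rvec" (rotation vector, rad) and "tvec" (3), from world to camera coordinates, as OpenCV has them. Camera axes: x right, y down, z forward; pixel columns grow to the right and rows downward; lengths in m; the calibration is good to about 2 mm. A picture is of the moment at which its call begins. get_calibration takes no time and is no camera call.
- workorder.hand_in(): hands the job in, once; it reports no verdict.
The state is a dict: "clock": time; "joint_pos": joint angles; "qvel": joint speeds; "tau": joint torques, N m; "tcp_pos": TCP position; "orientation": TCP orientation; "wrist_force": force on the tool from outside, world axes, zero at the start; "ft_torque": the same for the moment, N m; "finger_gap": finger opening in m.
Only numpy, scipy, OpenCV 4.12 (cv2) and the standard library are available. Lean on these libraries where they do the work, as an engineer would, in place of code of your own. Each camera call takes 0.05 s, during which the arm holds its last target.

## Working session

There is one attempt and no reset: what is moved stays moved. The work goes in short steps, Python scripts to look and compute and a tool call to move; the robot and the scene stay as the last step left them, time stands still between calls to the robot, and variables do not carry over. Pictures are saved under pics/ and viewed, and the job is handed in when it is done.

Besides the shell and the picture viewer there is one more tool, called as a command line: name --argument value ..., lists and objects as JSON in quotes. play_rows: Moves the arm, as the interface text tells. Its arguments: {"type":"object","properties":{"series":{"type":"string"},"newtons":{"type":"number"}},"required":["series"]}

```bash
mkdir -p pics; ls; python3 - <<'E'
from workcell import get_state, cams, workorder
import cv2
s=get_state();print(s)
for n in("side","top"):
    im=cams.read_camera(n);cv2.imwrite(f"pics/{n}0.png",im[:,:,::-1]);print(n,cams.get_calibration(n))
E
```

```text
pics
{'clock': 0.0, 'joint_pos': array([-1.46258232e+00,  3.13975605e-01,  4.49034184e-02,  1.30358996e+00,
        2.56950017e-05,  1.43121020e+00]), 'qvel': array([-1.98048032e-04,  4.77305420e-04,  5.99632265e-06,  7.32356808e-04,
       -1.66213765e-03,  5.85174938e-04]), 'tau': array([ 2.82686888e-04, -4.80630255e+01,  2.98530650e+01,  1.93366909e-02,
       -5.67388525e-06, -9.54896194e-06]), 'tcp_pos': array([ 0.14097557, -0.55686325,  0.21599211]), 'orientation': array([-9.32595446e-04,  9.92333770e-01,  1.23583242e-01,  2.74790265e-05]), 'wrist_force': array([ 0.35582378, -0.99632224, -0.33885458]), 'ft_torque': array([-0.06268303, -0.01985237,  0.01061039]), 'finger_gap': 0.08546793074942124}
side {'fx': 450.3764036321554, 'fy': 450.3764036321554, 'cx': 312.9082320790362, 'cy': 231.2796595601404, 'distortion': array([-0.01083564,  0.        ,  0.        ,  0.        ,  0.        ]), 'rvec': array([ 0.08649257, -2.90792411,  1.17883439]), 'tvec': array([0.497708  , 0.06963223, 1.2101718 ])}
top {'fx': 589.4594009196826, 'fy': 589.4594009196826, 'cx': 333.9514775035228, 'cy': 239.00181954820331, 'distortion': array([-0.15368271,  0.        ,  0.        ,  0.        ,  0.        ]), 'rvec': array([ 2.1548319 , -2.15730385,  0.14301034]), 'tvec': array([0.00275156, 0.52789939, 1.28644937])}
```

View pics/top0.png

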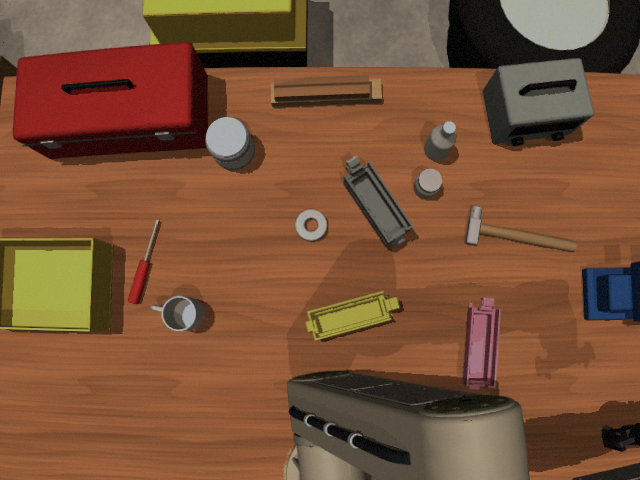

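View pics/side0.png

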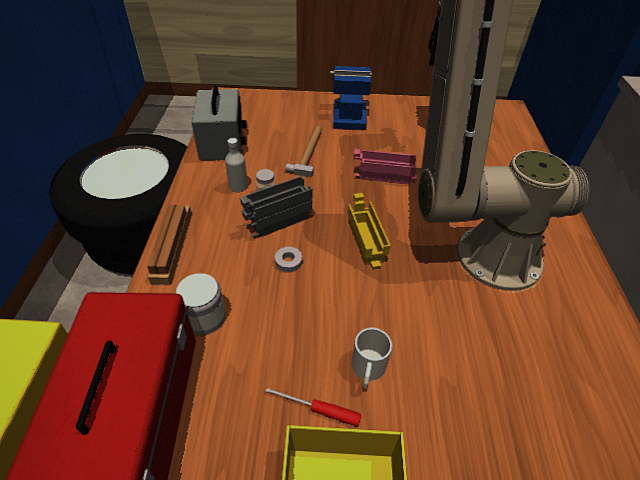

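The grey nested pair is at top (378,203) and side (277,207). The yellow one at top (352,316) and the pink one at top (482,343) are look-alikes. I'll enlarge the grey pair to confirm.

```bash
python3 - <<'E'
import cv2
a=cv2.imread("pics/top0.png")[145:255,325:445];cv2.imwrite("pics/top0c.png",cv2.convertScaleAbs(cv2.resize(a,None,fx=5,fy=5,interpolation=cv2.INTER_CUBIC),alpha=1.6))
a=cv2.imread("pics/side0.png")[160:250,225:330];cv2.imwrite("pics/side0c.png",cv2.convertScaleAbs(cv2.resize(a,None,fx=6,fy=6,interpolation=cv2.INTER_CUBIC),alpha=1.8))
E
```

```text
(no output)
```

View pics/top0c.png

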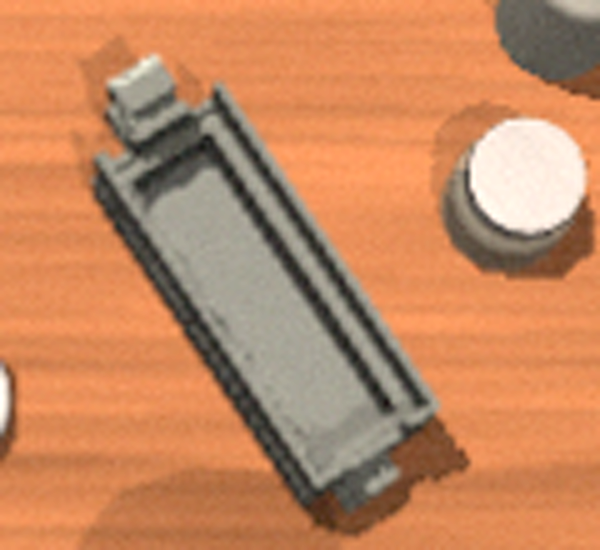

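View pics/side0c.png

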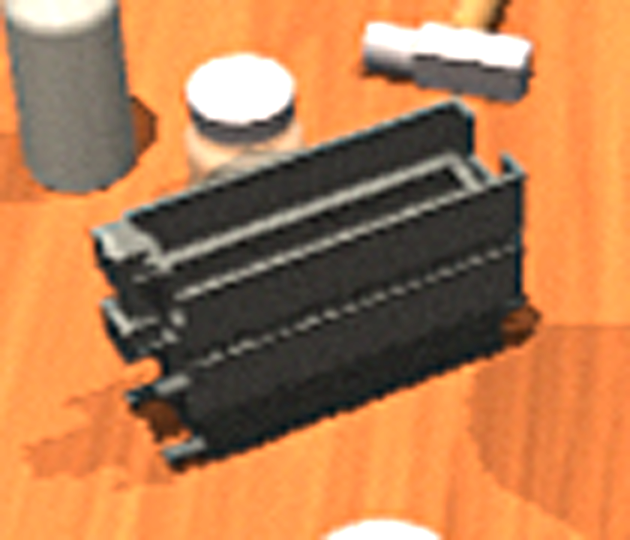

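Confirmed: the grey pair has its hook end at the upper left (top ~ (353,163)) and its tongue at the lower right (~(398,241)). Next I fit the pose from the rim corners in both views.

```bash
cat > h.py <<'E'
import numpy as np, cv2
from workcell import get_state, cams, workorder
from scipy.optimize import least_squares
from scipy.spatial.transform import Rotation as R
C={n:cams.get_calibration(n) for n in("side","top")}
def proj(n,P):
    c=C[n];K=np.array([[c["fx"],0,c["cx"]],[0,c["fy"],c["cy"]],[0,0,1.]])
    return cv2.projectPoints(np.asarray(P,float).reshape(-1,3),c["rvec"],c["tvec"],K,c["distortion"])[0].reshape(-1,2)
def box(x0,x1,y0,y1,z0,z1):
    v=np.array([[x,y,z] for x in(x0,x1) for y in(y0,y1) for z in(z0,z1)])/1000
    e=[(i,j) for i in range(8) for j in range(i+1,8) if bin(i^j).count("1")==1]
    return v,e
PARTS=[box(-85,85,-32,32,38,72),box(-78,78,-25,25,0,38),box(78,97,-11.5,11.5,8,13),box(-102,-85,-12,12,72,72),box(-102,-90,-12,12,82,87),box(-97,-78,17.5,25,8,13),box(-97,-78,-25,-17.5,8,13)]
def draw(im,n,T,Rm,col):
    for v,e in PARTS:
        p=proj(n,v@Rm.T+T)
        for i,j in e: cv2.line(im,tuple(int(round(a*16)) for a in p[i]),tuple(int(round(a*16)) for a in p[j]),col,1,cv2.LINE_AA,4)
def cropdraw(im,n,poses,x0,y0,w,h,f,name,alpha=1.6):
    c=cv2.convertScaleAbs(cv2.resize(np.ascontiguousarray(im[y0:y0+h,x0:x0+w,::-1]),None,fx=f,fy=f,interpolation=cv2.INTER_CUBIC),alpha=alpha)
    for (T,Rm,col) in poses:
        for v,e in PARTS:
            p=((proj(n,v@Rm.T+T)-[x0,y0]+.5)*f-.5)
            for i,j in e: cv2.line(c,tuple(int(round(a*16)) for a in p[i]),tuple(int(round(a*16)) for a in p[j]),col,1,cv2.LINE_AA,4)
    cv2.imwrite(f"pics/{name}.png",c)
def Rz(a): return R.from_euler('z',a).as_matrix()
E
python3 - <<'E'
from h import *
obs={"top":[((-85,32),(368.4,162)),((-85,-32),(345,176.6)),((85,32),(412.2,226.6)),((85,-32),(389,242.6))],
"side":[((-85,-32),(254.7,209.5)),((85,-32),(312,188.3)),((-85,32),(246.7,195.8)),((85,32),(303.7,178))]}
def f(p):
    r=[]
    for n in obs:
        P=np.array([[a[0],a[1],114] for a,_ in obs[n]])/1000@Rz(p[2]).T+[p[0],p[1],0]
        r.append(proj(n,P)-np.array([b for _,b in obs[n]]))
    return np.concatenate(r).ravel()
s=least_squares(f,[.56,-.1,-2.6]);print(s.x,np.degrees(s.x[2]),s.fun.reshape(-1,2).round(1).tolist())
x,y,a=s.x
for n,b in(("top",(325,145,120,110,6)),("side",(225,160,105,90,7))):
    im=cv2.imread(f"pics/{n}0.png")[:,:,::-1]
    cropdraw(im,n,[(np.array([x,y,0]),Rz(a),(0,255,0)),(np.array([x,y,.042]),Rz(a),(0,0,255))],*b,n+"fit0")
E
```

```text
[ 0.5960664  -0.09196948 -2.57283138] -147.412379205941 [[0.6, -0.3], [-1.0, 0.7], [0.7, 1.0], [-1.3, 1.2], [0.3, -0.0], [0.6, 0.6], [-1.7, -0.8], [-2.4, -2.3]]
```

View pics/topfit0.png

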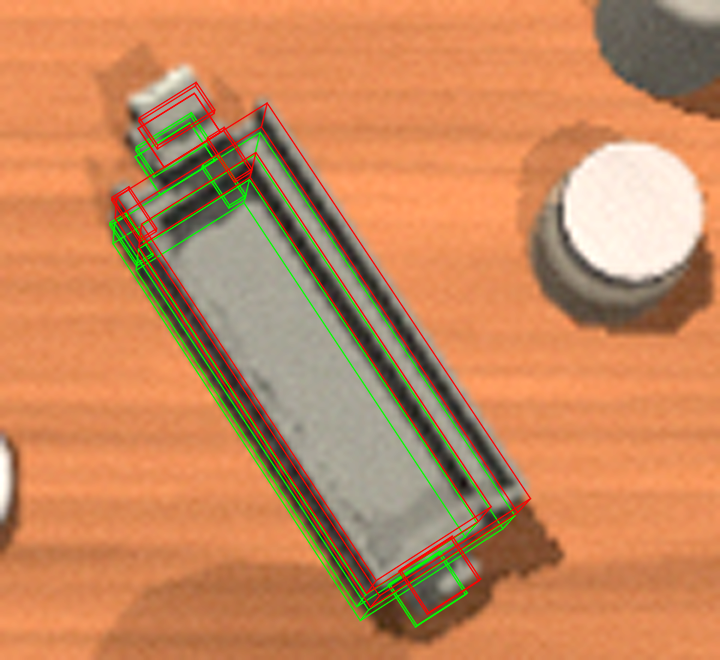

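View pics/sidefit0.png

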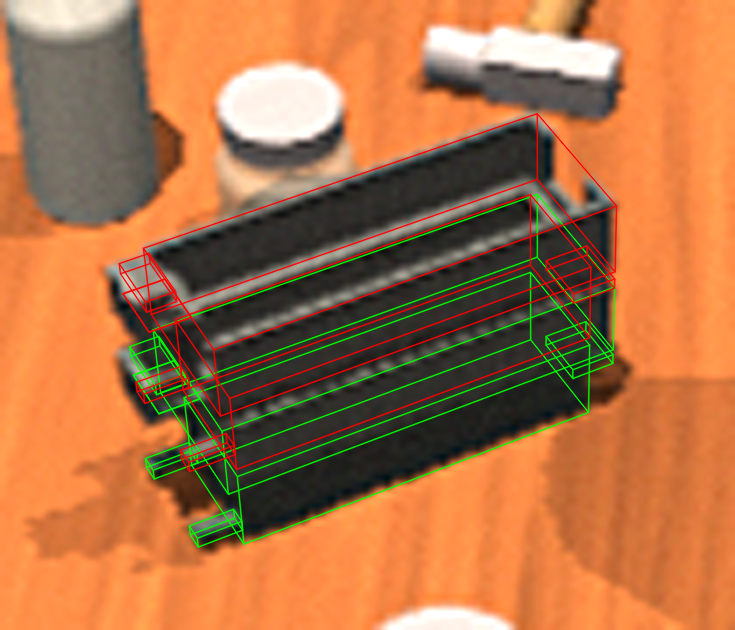

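```bash
python3 - <<'E'
import cv2
a=cv2.imread("pics/side0.png")[165:235,235:325];cv2.imwrite("pics/side0d.png",cv2.convertScaleAbs(cv2.resize(a,None,fx=8,fy=8,interpolation=cv2.INTER_CUBIC),alpha=3))
E
```

```text
(no output)
```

View pics/side0d.png

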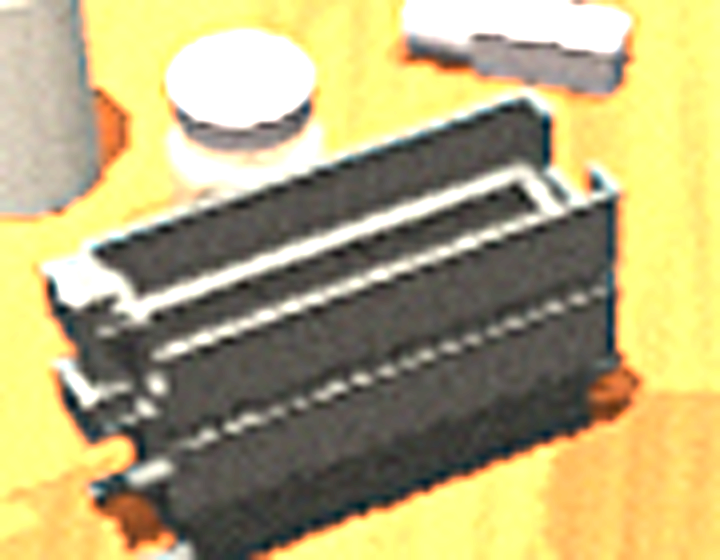

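```bash
python3 - <<'E'
from h import *
obs={"top":[((-85,32,114),(368.4,162)),((-85,-32,114),(345,176.6)),((85,32,114),(412.5,227)),((85,-32,114),(388,242.6))],
"side":[((-85,-32,114),(254.4,208.9)),((85,-32,114),(311.9,188.5)),((-85,32,114),(246.5,195.6)),((85,32,114),(301.8,177)),((-78,-25,0),(259.4,237.1)),((78,-25,0),(309.3,218.9))]}
for use in (["top"],["side"],["top","side"]):
    def f(p):
        r=[]
        for n in use:
            P=np.array([a for a,_ in obs[n]])/1000@Rz(p[2]).T+[p[0],p[1],0]
            r.append(proj(n,P)-np.array([b for _,b in obs[n]]))
        return np.concatenate(r).ravel()
    s=least_squares(f,[.56,-.1,-2.6]);print(use,s.x[:2],np.degrees(s.x[2]),s.fun.reshape(-1,2).round(1).tolist())
def ctr(n,uv,z):
    return least_squares(lambda q:(proj(n,[q[0],q[1],z])-uv).ravel(),[.5,-.1]).x
print("jar",ctr("top",(428.5,180),.075),"bearing",ctr("top",(311.5,224),.02),"spray",ctr("top",(449,128),.17),"tin",ctr("top",(229,135),.11))
st=get_state();print(R.from_quat(np.roll(st["orientation"],-1)).as_matrix().round(3))
E
```

```text
['top'] [ 0.59727611 -0.09210733] -147.32411129163793 [[0.6, -0.9], [-1.0, 0.2], [0.5, -0.0], [-0.1, 0.6]]
['side'] [ 0.59526166 -0.09135853] -148.09264602633075 [[0.6, 0.6], [1.0, 0.8], [-1.3, -0.7], [0.0, -0.9], [-0.0, 0.1], [-0.4, -0.1]]
['top', 'side'] [ 0.59634575 -0.09191887] -147.55485547647388 [[0.7, -0.5], [-1.0, 0.5], [0.3, 0.6], [-0.4, 1.1], [0.5, 0.5], [0.6, 0.5], [-1.6, -0.7], [-0.6, -1.2], [-0.2, 0.1], [-0.8, -0.4]]
jar [ 0.65404941 -0.20710653] bearing [0.56417096 0.0530763 ] spray [ 0.7433399  -0.23753011] tin [0.74698717 0.23097942]
[[ 0.969  0.245 -0.   ]
 [ 0.245 -0.969  0.002]
 [ 0.    -0.002 -1.   ]]
```

play_rows --series "100 0 0 0 0 0 -9.1; 100 0 0 0 0 0 -9.1; 100 5.28 -1.24 0 0 0 0; 100 5.28 -1.24 0 0 0 0; 100 5.28 -1.24 0 0 0 0; 100 5.28 -1.24 0 0 0 0; 100 5.28 -1.24 0 0 0 0; 100 5.28 -1.24 0 0 0 0; 100 5.28 -1.24 0 0 0 0; 100 5.28 -1.24 0 0 0 0; 100 5.28 -1.24 0 0 0 0; 100 5.28 -1.24 0 0 0 0" --newtons 60

```text
clock: 1.6
tcp_pos: [0.5213, -0.1683, 0.2166]
orientation: [-0.0, 0.96, 0.279, -0.0]
wrist_force: [1.1, -0.4, 0.3]
finger_gap: 0.0856
```

```bash
cat > d.py <<'E'
from h import *
import sys
def shift(tgt,head=None):
    s=get_state();M=R.from_quat(np.roll(s["orientation"],-1)).as_matrix()
    print("clock",round(s["clock"],2),"tcp",s["tcp_pos"].round(4),"head",np.degrees(np.arctan2(M[1,0],M[0,0])).round(2),"z",M[:,2].round(3),"j",s["joint_pos"].round(2),"F",s["wrist_force"].round(1),"T",s["ft_torque"].round(2),"gap",round(s["finger_gap"],4))
    if tgt is not None: print("shift cm",(M.T@(np.array(tgt)-s["tcp_pos"])*100).round(2))
if __name__=="__main__": shift([float(a) for a in sys.argv[1:]] or None)
E
python3 d.py .5963 -.0919 .2
```

```text
clock 1.6 tcp [ 0.5213 -0.1683  0.2166] head 32.4 z [-0.  0. -1.] j [-0.46  0.26 -0.03  1.28 -0.    2.12] F [ 1.1 -0.4  0.3] T [-0.02 -0.02  0.04] gap 0.0856
shift cm [10.43 -2.43  1.65]
```

play_rows --series "100 5.2 -1.2 0.8 0 0 0; 100 5.2 -1.2 0.8 0 0 0; 100 0 0 0 0 0 0; 100 0 0 0 0 0 0"

```text
clock: 2.1
tcp_pos: [0.5948, -0.0937, 0.2002]
orientation: [-0.0, 0.96, 0.279, -0.001]
wrist_force: [-0.2, -0.7, -0.3]
finger_gap: 0.0857
```

```bash
python3 - <<'E'
from h import *
from d import shift
shift([.5963,-.0919,.096])
im=cams.read_camera("side");cropdraw(im,"side",[],200,100,140,140,5,"s1",1.8)
im=cams.read_camera("top");cv2.imwrite("pics/t1.png",im[:,:,::-1])
E
```

```text
clock 2.1 tcp [ 0.5948 -0.0937  0.2002] head 32.44 z [-0.002  0.    -1.   ] j [-0.29  0.37  0.09  1.29 -0.    2.29] F [-0.2 -0.7 -0.3] T [0.   0.02 0.04] gap 0.0857
shift cm [ 0.24 -0.06 10.42]
```

View pics/s1.png

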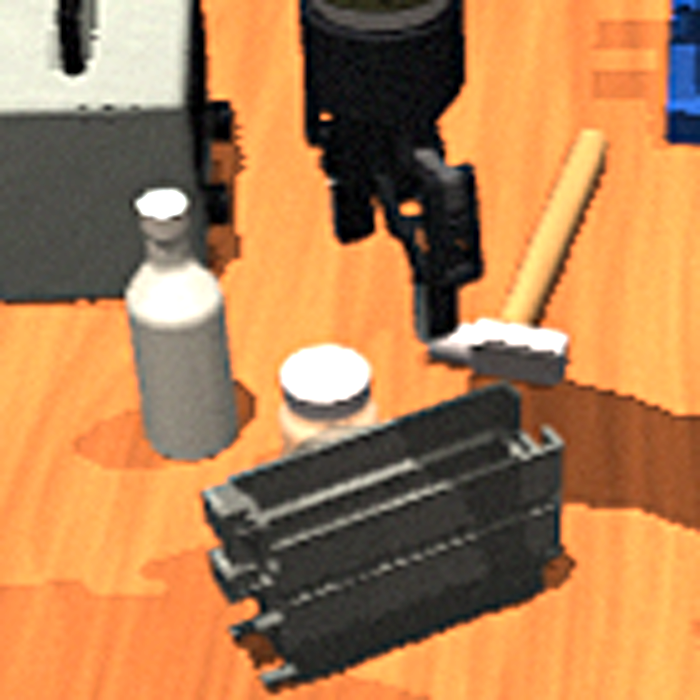

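View pics/t1.png

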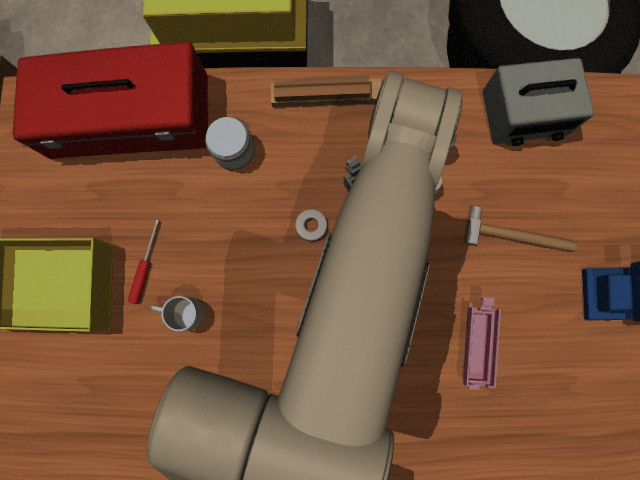

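play_rows --series "100 0.1 -0.05 2.5 0 0 0; 100 0 0 2.5 0 0 0; 100 0 0 2.5 0 0 0; 100 0 0 1.5 0 0 0; 100 0 0 1.4 0 0 0; 100 0 0 0 0 0 0; 100 0 0 0 0 0 0"

```text
clock: 3.08
tcp_pos: [0.5964, -0.0932, 0.0977]
orientation: [0.0, 0.96, 0.279, 0.0]
wrist_force: [0.5, 1.1, 0.8]
finger_gap: 0.0853
```

```bash
python3 - <<'E'
from h import *
from d import shift
shift([.5963,-.0919,.096])
im=cams.read_camera("side");cropdraw(im,"side",[],220,130,110,110,6,"s2",2)
E
```

```text
clock 3.08 tcp [ 0.5964 -0.0932  0.0977] head 32.39 z [ 0.001 -0.    -1.   ] j [-0.29  0.43 -0.09  1.06 -0.    2.29] F [0.5 1.1 0.8] T [ 0.02 -0.04 -0.08] gap 0.0853
shift cm [ 0.06 -0.12  0.17]
```

View pics/s2.png

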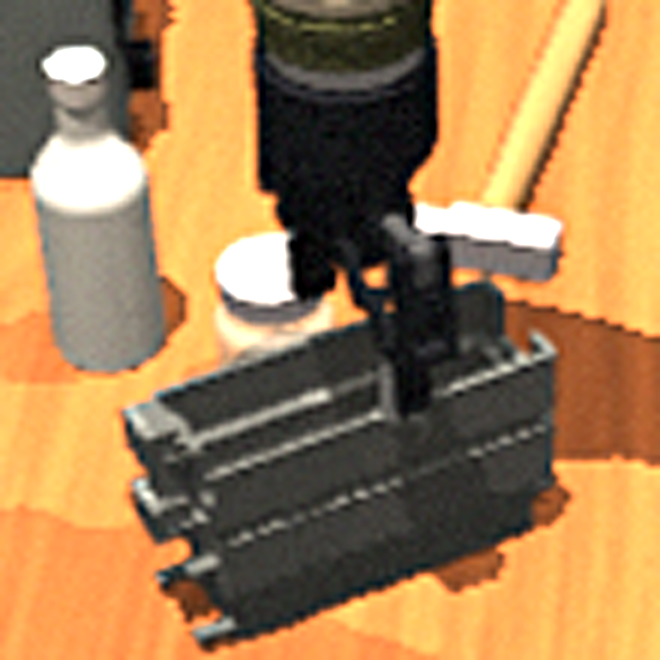

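play_rows --series "100 0 -0.1 0.1 0 0 0; 60 0 0 0 0 0 0; 50 0 0 0 0 0 0; 40 0 0 0 0 0 0; 40 0 0 0 0 0 0; 40 0 0 0 0 0 0; 40 0 0 0 0 0 0" --newtons 60

```text
clock: 4.0
tcp_pos: [0.5959, -0.0919, 0.0971]
orientation: [0.001, 0.96, 0.279, 0.001]
wrist_force: [0.1, -0.4, -0.3]
finger_gap: 0.034
```

```bash
python3 - <<'E'
from h import *
from d import shift
shift([.5963,-.0919,.096])
im=cams.read_camera("side");cropdraw(im,"side",[],220,130,110,110,6,"s3",2)
E
```

```text
clock 4.0 tcp [ 0.5959 -0.0919  0.0971] head 32.43 z [ 0.002 -0.001 -1.   ] j [-0.29  0.42 -0.09  1.05 -0.    2.29] F [ 0.1 -0.4 -0.3] T [ 0.01 -0.02 -0.01] gap 0.034
shift cm [0.04 0.02 0.11]
```

View pics/s3.png

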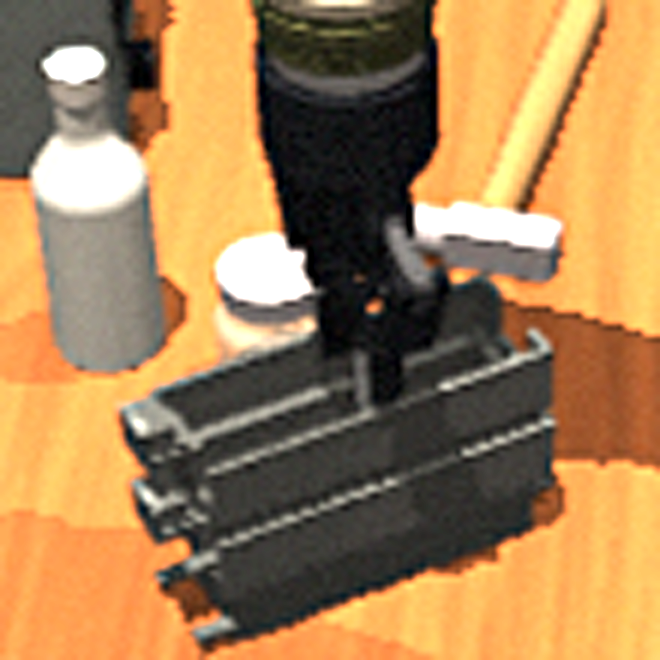

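```bash
python3 - <<'E'
from h import *
s=get_state();M=R.from_quat(np.roll(s["orientation"],-1)).as_matrix();t=s["tcp_pos"]
for nm,y,z in(("tcp",0,0),("tipfar",.042,.019),("tipnear",-.042,.019),("tipnearopen",-.042,.006),("shutnear",-.017,.019),("shutfar",.017,.019)):
    for n in("side","top"):
        p=proj(n,t+M@[0,y,z])[0]
        print(nm,n,p.round(1),((p-[220,130])*6).round(0) if n=="side" else "")
im=cams.read_camera("side")
x,y,a=.5963,-.0919,np.radians(-147.5)
cropdraw(im,"side",[(np.array([x,y,0]),Rz(a),(0,255,0)),(np.array([x,y,.042]),Rz(a),(0,0,255))],235,155,90,85,8,"s3b",2.5)
im=cams.read_camera("top");cropdraw(im,"top",[],325,135,120,120,5,"t3b")
E
```

```text
tcp side [279.4 196.8] [357. 401.]
tcp top [377.7 204. ] 
tipfar side [273.  193.1] [318. 379.]
tipfar top [393.1 195.5] 
tipnear side [286.7 211.3] [400. 488.]
tipnear top [361.  215.8] 
tipnearopen side [286.6 207.8] [399. 467.]
tipnearopen top [361.2 214.8] 
shutnear side [282.5 205.8] [375. 455.]
shutnear top [370.6 209.7] 
shutfar side [276.9 198.4] [342. 410.]
shutfar top [383.6 201.5]
```

View pics/s3b.png

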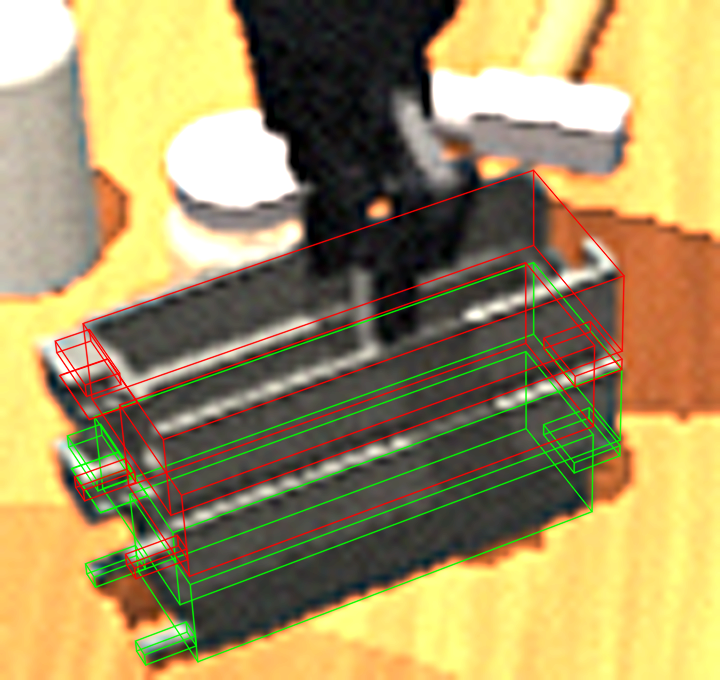

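View pics/t3b.png

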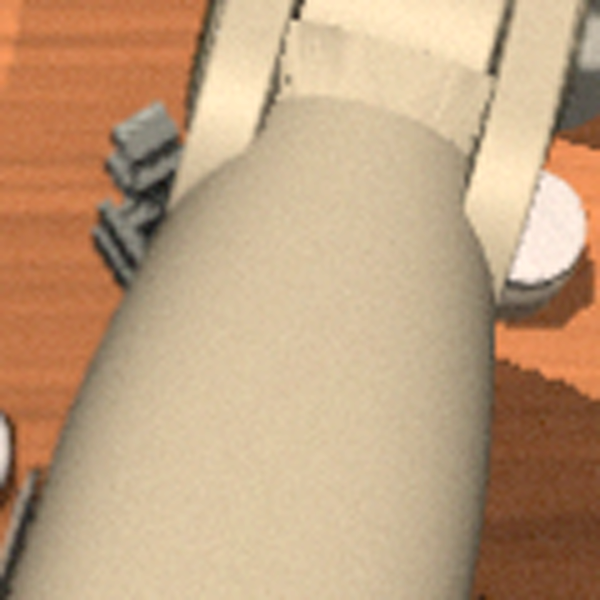

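```bash
python3 - <<'E'
from h import *
M=R.from_quat([.96,.279,0,0]).as_matrix();t=np.array([.5948,-.0937,.2002])
for y in(.042,.057,-.042,-.057):
  for z in (.019,.006,-.01,-.02,-.03): print(y,z,proj("side",t+M@[0,y,z])[0].round(1), (5*(proj("side",t+M@[0,y,z])[0]-[200,100])).round())
E
```

```text
0.042 0.019 [271.6 162.9] [358. 314.]
0.042 0.006 [271.4 158.9] [357. 294.]
0.042 -0.01 [271.1 153.9] [355. 269.]
0.042 -0.02 [270.9 150.7] [354. 253.]
0.042 -0.03 [270.7 147.4] [353. 237.]
0.057 0.019 [269.1 159.8] [346. 299.]
0.057 0.006 [268.9 155.8] [344. 279.]
0.057 -0.01 [268.6 150.8] [343. 254.]
0.057 -0.02 [268.4 147.6] [342. 238.]
0.057 -0.03 [268.2 144.4] [341. 222.]
-0.042 0.019 [286.2 180.9] [431. 405.]
-0.042 0.006 [286.  176.9] [430. 384.]
-0.042 -0.01 [285.9 171.8] [429. 359.]
-0.042 -0.02 [285.8 168.6] [429. 343.]
-0.042 -0.03 [285.7 165.3] [428. 327.]
-0.057 0.019 [288.9 184.3] [444. 421.]
-0.057 0.006 [288.8 180.3] [444. 401.]
-0.057 -0.01 [288.7 175.2] [443. 376.]
-0.057 -0.02 [288.6 172. ] [443. 360.]
-0.057 -0.03 [288.5 168.7] [442. 343.]
```

The fingers closed without gripping: the gap went to 34 mm. In the picture the tips look about 25 mm higher than the tool data imply, so they passed over the rim. I'll raise the gripper and measure the tips against the camera at about a 64 mm gap.

play_rows --series "40 0 0 -3 0 0 0; 40 0 0 -4 0 0 0; 75 0 0 -4 0 0 0; 75 0 0 0 0 0 0; 75 0 0 0 0 0 0; 75 0 0 0 0 0 0"

```text
clock: 4.9
tcp_pos: [0.5945, -0.0919, 0.204]
orientation: [-0.001, 0.96, 0.279, -0.001]
wrist_force: [0.9, 0.4, 0.7]
finger_gap: 0.0639
```

```bash
python3 - <<'E'
from h import *
from d import shift
shift([.5963,-.0919,.096])
s=get_state();M=R.from_quat(np.roll(s["orientation"],-1)).as_matrix();t=s["tcp_pos"]
im=cams.read_camera("side")
x0,y0,w,h,f=220,100,110,140,4
x0,y0,w,h,f=245,120,70,85,8
c=cv2.convertScaleAbs(cv2.resize(np.ascontiguousarray(im[y0:y0+h,x0:x0+w,::-1]),None,fx=f,fy=f,interpolation=cv2.INTER_CUBIC),alpha=3)
for y in(-.032,.032):
  for z in(.019,0,-.02):
    p=((proj("side",t+M@[0,y,z])[0]-[x0,y0]+.5)*f-.5).astype(int);cv2.circle(c,tuple(p.tolist()),3,(255,0,255),-1)
cv2.imwrite("pics/s4.png",c)
cropdraw(im,"side",[],220,130,110,110,6,"s4w",2)
E
```

```text
clock 4.9 tcp [ 0.5945 -0.0919  0.204 ] head 32.39 z [-0.003  0.001 -1.   ] j [-0.29  0.37  0.1   1.3  -0.    2.29] F [0.9 0.4 0.7] T [ 0.07  0.03 -0.03] gap 0.0639
shift cm [ 0.18  0.12 10.8 ]
```

View pics/s4.png

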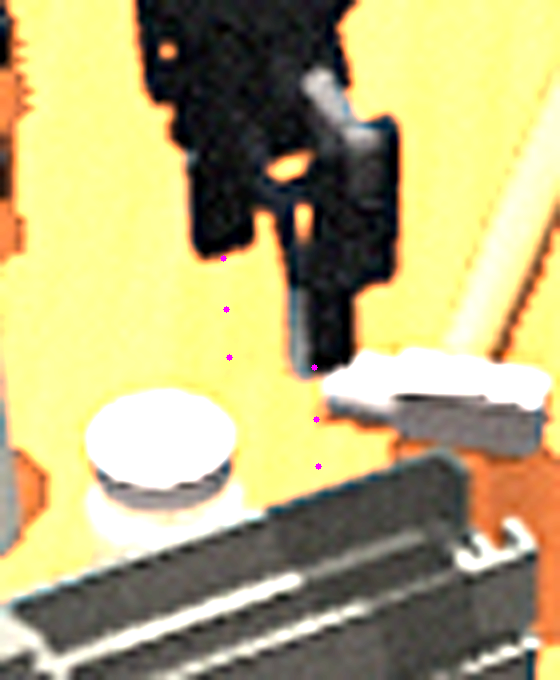

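View pics/s4w.png

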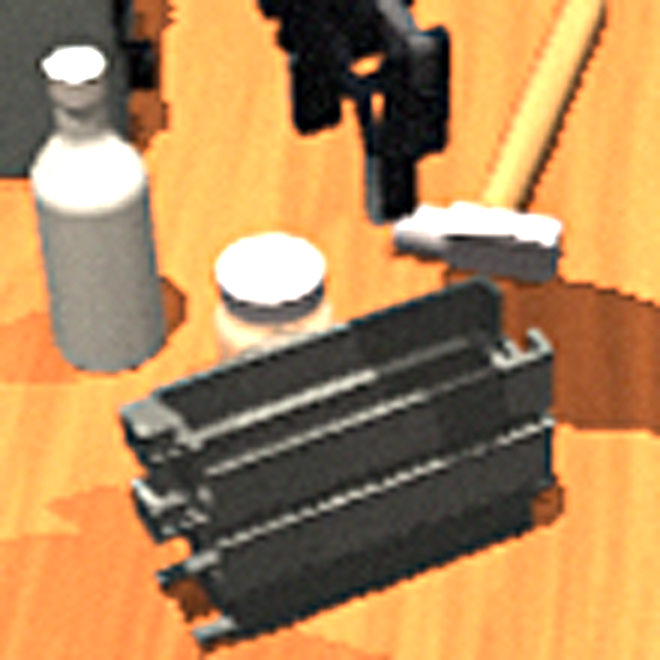

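```bash
python3 - <<'E'
from h import *
for n in C:
    c=C[n];Rm=cv2.Rodrigues(c["rvec"])[0];print(n,"cam at",(-Rm.T@c["tvec"]).round(3),"fwd",Rm[2].round(3))
t=np.array([.5945,-.0919,.204])
for z in(.2,.3,.35,.4,.45):
    p=t.copy();p[2]=z;print(z,proj("top",p)[0].round(),proj("side",p)[0].round())
im=cams.read_camera("top");cv2.imwrite("pics/t4.png",im[:,:,::-1])
im=cams.read_camera("side");cv2.imwrite("pics/s4f.png",im[:,:,::-1])
E
```

```text
side cam at [0.472 0.818 0.908] fwd [ 0.023 -0.696 -0.718]
top cam at [0.358 0.006 1.344] fwd [ 0.129 -0.003 -0.992]
0.2 [382. 195.] [278. 166.]
0.3 [386. 184.] [277. 133.]
0.35 [389. 177.] [276. 114.]
0.4 [392. 170.] [275.  94.]
0.45 [395. 162.] [274.  73.]
```

View pics/t4.png

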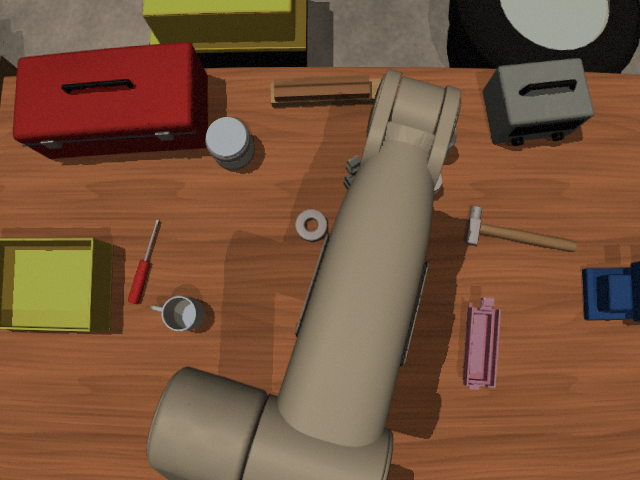

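View pics/s4f.png

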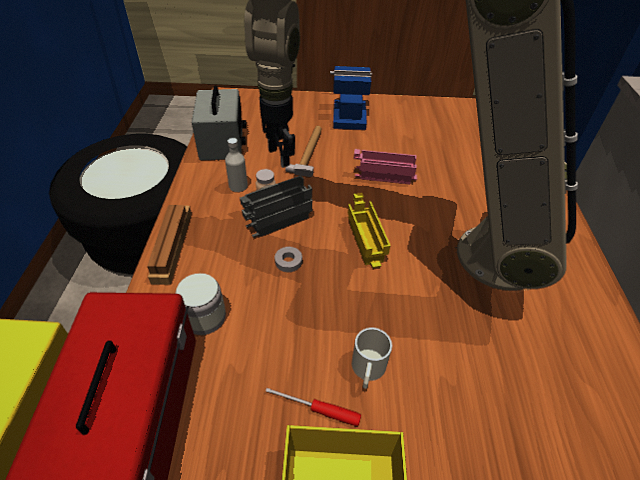

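```bash
python3 - <<'E'
import cv2, numpy as np
a=cv2.imread("pics/side0.png");b=cv2.imread("pics/s4f.png")
f=lambda i:cv2.convertScaleAbs(cv2.resize(i[165:245,235:320],None,fx=4.6,fy=6,interpolation=cv2.INTER_CUBIC),alpha=2.5)
cv2.imwrite("pics/cmp.png",np.hstack([f(a),f(b)]))
E
```

```text
(no output)
```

View pics/cmp.png

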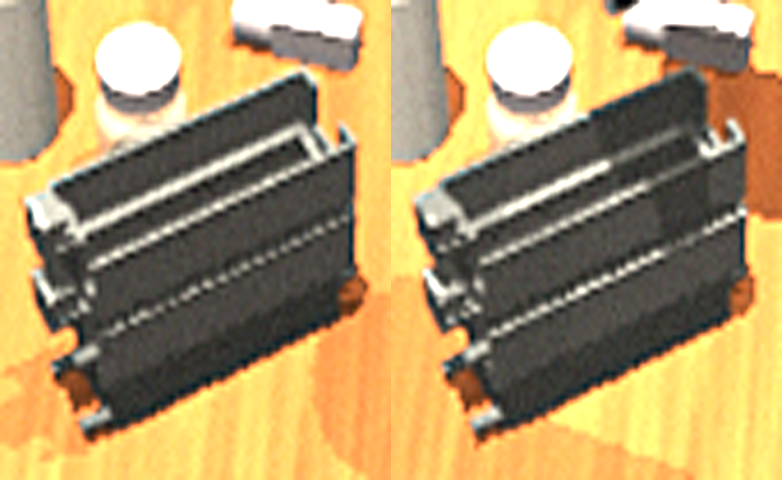

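```bash
python3 - <<'E'
from h import *
M=R.from_quat([.99233,.12358,0,-.00093]).as_matrix();t=np.array([.14098,-.55686,.216])
im=cv2.imread("pics/top0.png")
x0,y0,f=560,380,8
c=cv2.convertScaleAbs(cv2.resize(im[y0:480,x0:640],None,fx=f,fy=f,interpolation=cv2.INTER_CUBIC),alpha=3)
for y in(-.045,.045):
  for z,col in((.019,(0,0,255)),(.006,(0,255,255)),(-.03,(0,255,0)),(-.054,(255,0,0))):
    q=proj("top",t+M@[0,y,z])[0];print(y,z,q.round(1))
    p=((q-[x0,y0]+.5)*f-.5).astype(int);cv2.circle(c,tuple(p.tolist()),4,col,-1)
cv2.imwrite("pics/t0g.png",c)
im=cv2.imread("pics/side0.png")
x0,y0,f=400,0,6
c=cv2.convertScaleAbs(cv2.resize(im[y0:90,x0:500],None,fx=f,fy=f,interpolation=cv2.INTER_CUBIC),alpha=2)
for y in(-.045,.045):
  for z,col in((.019,(0,0,255)),(.006,(0,255,255)),(-.03,(0,255,0)),(-.054,(255,0,0))):
    q=proj("side",t+M@[0,y,z])[0];print(y,z,q.round(1))
    p=((q-[x0,y0]+.5)*f-.5).astype(int);cv2.circle(c,tuple(p.tolist()),4,col,-1)
cv2.imwrite("pics/s0g.png",c)
E
```

```text
-0.045 0.019 [594.4 427.2]
-0.045 0.006 [597.2 428.4]
-0.045 -0.03 [605.3 431.7]
-0.045 -0.054 [610.9 433.9]
0.045 0.019 [634.4 413.8]
0.045 0.006 [637.5 414.8]
0.045 -0.03 [646.5 417.5]
0.045 -0.054 [652.8 419.4]
-0.045 0.019 [438.2  92.3]
-0.045 0.006 [439.1  88.5]
-0.045 -0.03 [441.6  77.8]
-0.045 -0.054 [443.4  70.5]
0.045 0.019 [427.8  78.9]
0.045 0.006 [428.6  75.2]
0.045 -0.03 [430.8  64.7]
0.045 -0.054 [432.3  57.5]
```

View pics/t0g.png

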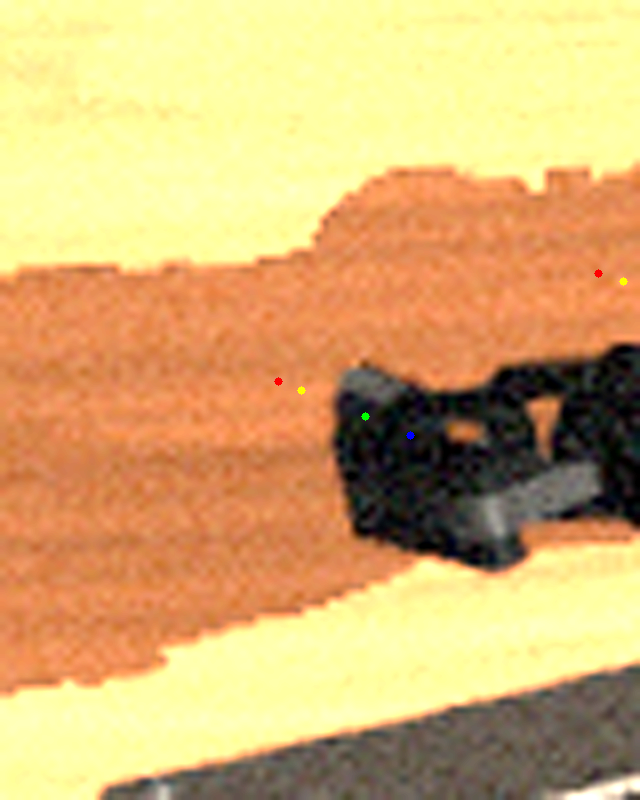

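View pics/s0g.png

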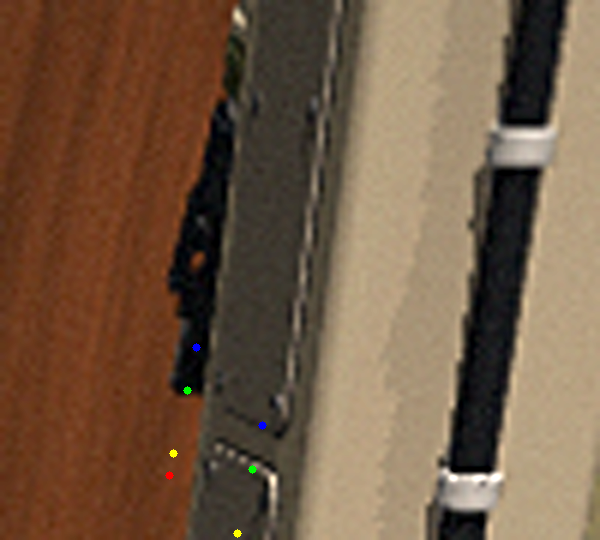

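```bash
python3 - <<'E'
from h import *
M=R.from_quat([.99233,.12358,0,-.00093]).as_matrix();t=np.array([.14098,-.55686,.216])
# finger tip centres: top near finger, side far finger
for yo in(.043,.047,.052):
  o=least_squares(lambda d:np.r_[proj("top",t+M@[0,-yo,.006]+d)[0]-[606.9,436],proj("side",t+M@[0,yo,.006]+d)[0]-[430.8,65]],[0,0,0]);print(yo,o.x.round(3),"tool",(M.T@o.x).round(3),o.fun.round(1))
# second pose (side only): tips at gap 64
M2=R.from_quat([.96,.279,0,0]).as_matrix();t2=np.array([.5945,-.0919,.204])
def pr(d):
  return [ ((proj("side",t2+M2@[0,y,.014]+d)[0]-[245,120]+.5)*8-.5).round() for y in(-.036,.036)]
print(pr([0,0,.035]),pr([0,-.04,0]),pr([0.02,-.02,.02]))
E
```

```text
0.043 [-0.007 -0.002  0.035] tool [-0.007  0.001 -0.035] [ 0.2 -1.3  2.2  0.2]
0.047 [-0.008 -0.008  0.03 ] tool [-0.01   0.006 -0.03 ] [ 0.1 -0.8  1.4  0.1]
0.052 [-0.009 -0.016  0.024] tool [-0.012  0.013 -0.024] [ 0.  -0.3  0.5  0. ]
[array([321., 373.]), array([218., 250.])] [array([336., 383.]), array([237., 265.])] [array([265., 369.]), array([166., 248.])]
```

Both views agree that the tips sit about 38 mm higher than reported, with no clear sideways offset. The failed grasp was therefore at rim height and only nudged the upper tote ~2–3 mm. I'll open and go lower in steps.

play_rows --series "100 0.15 0.2 0 0 0 0; 100 0 0 0 0 0 0; 100 0 0 2.5 0 0 0; 100 0 0 2.5 0 0 0; 100 0 0 2.5 0 0 0; 100 0 0 2.5 0 0 0; 100 0 0 1.6 0 0 0; 100 0 0 1.2 0 0 0; 100 0 0 0 0 0 0"

```text
clock: 6.18
tcp_pos: [0.5973, -0.0929, 0.0772]
orientation: [-0.0, 0.96, 0.279, -0.001]
wrist_force: [-0.4, -0.1, 0.5]
finger_gap: 0.0851
```

```bash
python3 - <<'E'
from h import *
from d import shift
shift([.5963,-.0919,.06])
im=cams.read_camera("side");cropdraw(im,"side",[],220,130,110,110,6,"s5",2.5)
E
```

```text
clock 6.17 tcp [ 0.5973 -0.0929  0.0772] head 32.4 z [-0.001  0.    -1.   ] j [-0.29  0.44 -0.11  1.02 -0.    2.29] F [-0.4 -0.1  0.5] T [-0.02  0.05  0.06] gap 0.0851
shift cm [-0.03 -0.13  1.73]
```

View pics/s5.png

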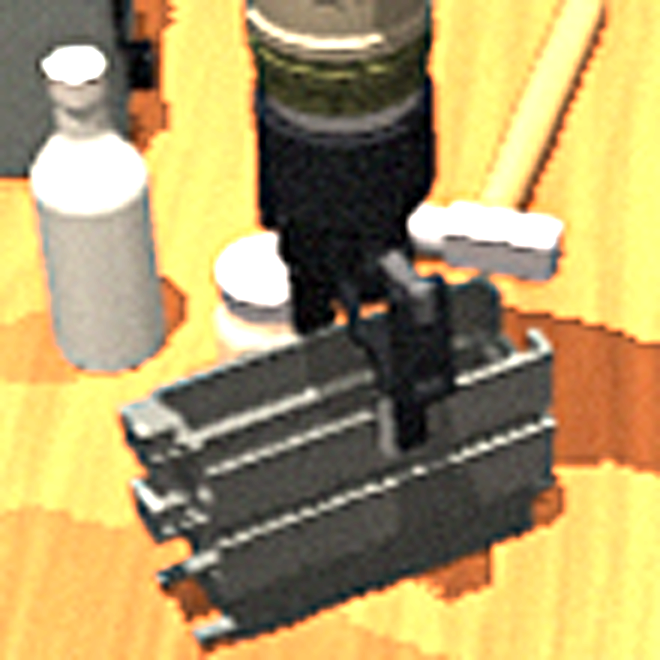

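play_rows --series "100 0 -0.05 1 0 0 0; 100 0 0 0.6 0 0 0; 100 0 0 0 0 0 0; 60 0 0 0 0 0 0; 50 0 0 0 0 0 0; 50 0 0 0 0 0 0; 50 0 0 0 0 0 0; 50 0 0 0 0 0 0" --newtons 60

```text
clock: 7.22
tcp_pos: [0.598, -0.0928, 0.0625]
orientation: [0.0, 0.96, 0.279, 0.001]
wrist_force: [-1.1, 0.5, 4.3]
finger_gap: 0.0634
```

```bash
python3 - <<'E'
from h import *
from d import shift
shift([.5963,-.0919,.06])
im=cams.read_camera("side");cropdraw(im,"side",[],220,130,110,110,6,"s6",2.5)
E
```

```text
clock 7.22 tcp [ 0.598  -0.0928  0.0625] head 32.39 z [ 0.001 -0.    -1.   ] j [-0.29  0.46 -0.13  0.98 -0.    2.29] F [-1.1  0.5  4.3] T [-0.07  0.06  0.01] gap 0.0634
shift cm [-0.09 -0.16  0.25]
```

View pics/s6.png

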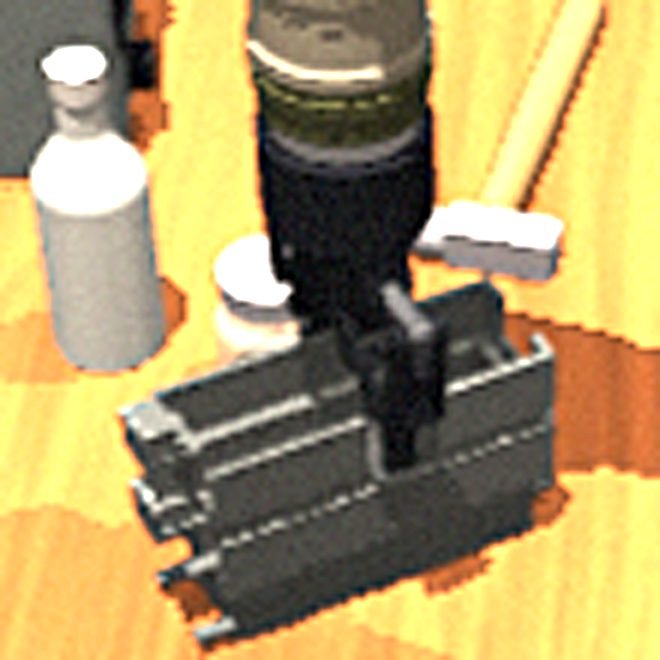

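Gripped at 63.4 mm. I'll lift.

play_rows --series "50 0 0 -0.5 0 0 0; 50 0 0 -1 0 0 0; 50 0 0 -1.5 0 0 0; 50 0 0 -2 0 0 0; 50 0 0 -2.5 0 0 0; 50 0 0 -3 0 0 0; 50 0 0 -3 0 0 0; 50 0 0 -2 0 0 0; 50 0 0 0 0 0 0; 50 0 0 0 0 0 0"

```text
clock: 8.52
tcp_pos: [0.5971, -0.0925, 0.2164]
orientation: [-0.0, 0.96, 0.279, -0.0]
wrist_force: [-0.4, -0.3, -1.8]
finger_gap: 0.0637
```

```bash
python3 - <<'E'
from h import *
from d import shift
shift(None)
im=cams.read_camera("side");cv2.imwrite("pics/s7f.png",im[:,:,::-1]);cropdraw(im,"side",[],220,110,110,135,5,"s7",2.5)
E
```

```text
clock 8.53 tcp [ 0.5971 -0.0925  0.2164] head 32.4 z [-0.001  0.    -1.   ] j [-0.29  0.37  0.13  1.33 -0.    2.29] F [-0.4 -0.3 -1.8] T [-0.02 -0.01 -0.06] gap 0.0637
```

View pics/s7.png

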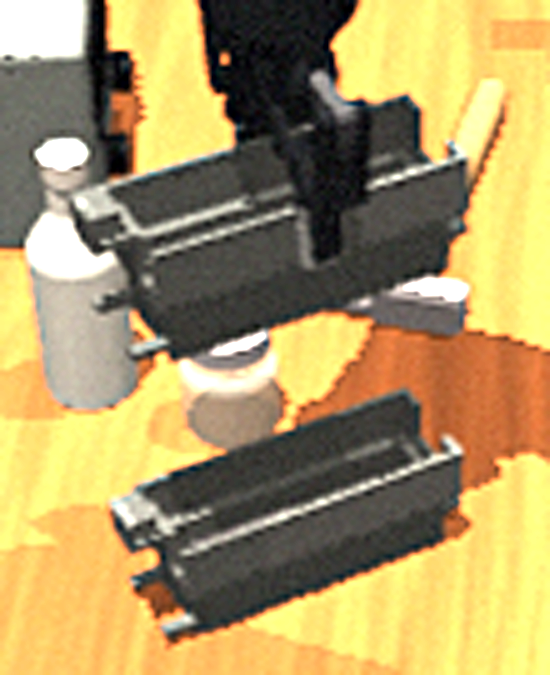

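play_rows --series "50 -2 1.05 -0.5 0 0 0; 50 -4 2.1 -0.5 0 0 0; 50 -4 2.1 0 0 0 0; 50 -4 2.1 0 0 0 0; 50 -4 2.1 0 0 0 0; 50 -4 2.1 0 0 0 0; 50 -4 2.1 0 0 0 0; 50 -4 2.1 0 0 0 0; 50 -1.4 0.7 0 0 0 0; 50 0 0 0 0 0 0; 50 0 0 0 0 0 -4.5; 50 0 0 0 0 0 -9"

```text
clock: 10.07
tcp_pos: [0.4209, -0.3982, 0.2268]
orientation: [-0.0, 0.92, 0.393, 0.0]
wrist_force: [0.6, -0.3, -1.7]
finger_gap: 0.0632
```

play_rows --series "50 0 0 0 0 0 -9; 50 0 0 0 0 0 -9; 50 0 0 0 0 0 -9; 50 0 0 0 0 0 -9; 50 0 0 0 0 0 -9; 50 0 0 0 0 0 -9; 50 0 0 0 0 0 -9; 50 0 0 0 0 0 -9; 50 0 0 0 0 0 -9; 50 0 0 0 0 0 -9; 50 0 0 0 0 0 -9; 50 0 0 0 0 0 -9"

```text
clock: 11.58
tcp_pos: [0.4212, -0.3979, 0.2269]
orientation: [-0.0, 0.222, 0.975, 0.0]
wrist_force: [0.1, 0.7, -1.7]
finger_gap: 0.0631
```

play_rows --series "50 0 0 0 0 0 -9; 50 0 0 0 0 0 -9; 50 0 0 0 0 0 -9; 50 0 0 0 0 0 -9; 50 0 0 0 0 0 -9; 50 0 0 0 0 0 -9; 50 0 0 0 0 0 -4.5; 50 0 0 0 0 0 0; 50 0 0 0 0 0 0"

```text
clock: 12.7
tcp_pos: [0.4209, -0.3988, 0.2269]
orientation: [0.0, -0.279, 0.96, 0.0]
wrist_force: [0.3, 0.3, -1.5]
finger_gap: 0.0632
```

```bash
python3 - <<'E'
from h import *
from d import shift
shift(None)
for n in("side","top"):
    im=cams.read_camera(n);cv2.imwrite(f"pics/{n}8.png",im[:,:,::-1])
E
```

```text
clock 12.7 tcp [ 0.4209 -0.3988  0.2269] head -147.61 z [ 0.  0. -1.] j [-0.9   0.32  0.08  1.33  0.   -1.46] F [ 0.3  0.3 -1.5] T [-0.01 -0.02  0.06] gap 0.0632
```

View pics/side8.png

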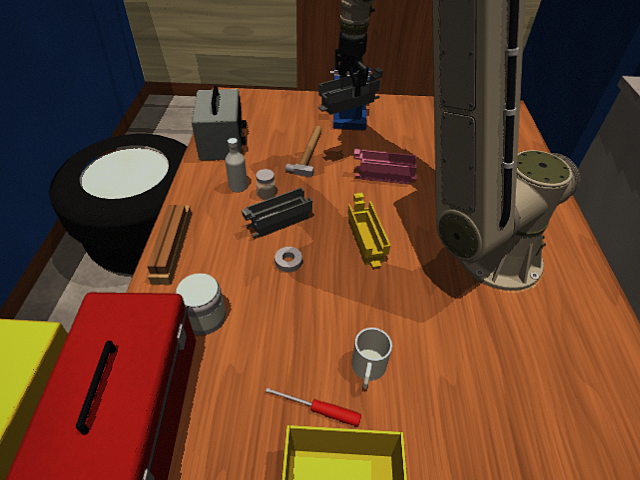

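View pics/top8.png

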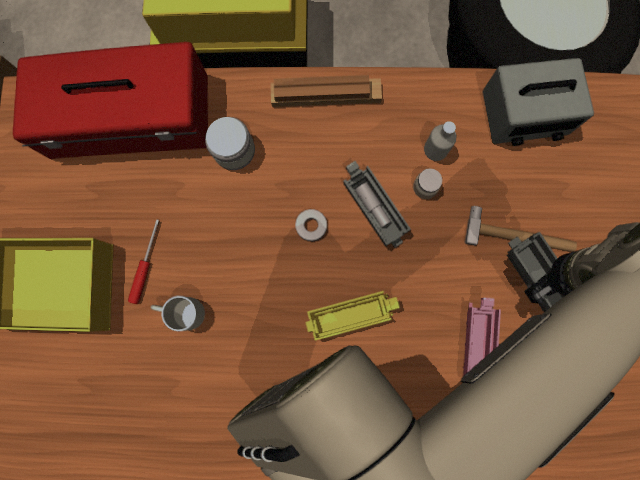

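Held tote is visible at top (540,270), side (350,92); the lower tote is at top (377,205), side (278,213) with its shaft. I'll enlarge both for the fit.

```bash
python3 - <<'E'
from h import *
x,y,a=.5963,-.0919,np.radians(-147.5)
T=cv2.imread("pics/top8.png")[:,:,::-1];S=cv2.imread("pics/side8.png")[:,:,::-1]
cropdraw(T,"top",[(np.array([x,y,0]),Rz(a),(0,255,0))],335,155,82,98,6,"t8l",2)
cropdraw(S,"side",[(np.array([x,y,0]),Rz(a),(0,255,0))],235,180,88,62,8,"s8l",3)
cropdraw(T,"top",[],500,220,75,95,6,"t8u",2.5)
cropdraw(S,"side",[],310,55,80,70,8,"s8u",3)
E
```

```text
(no output)
```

View pics/t8l.png

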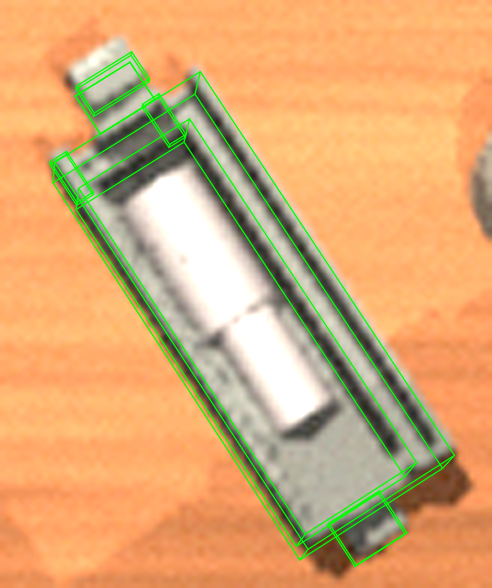

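View pics/s8l.png

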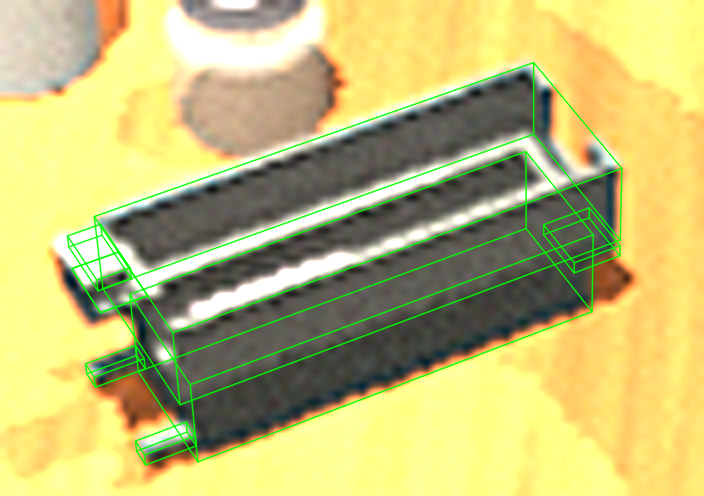

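View pics/t8u.png

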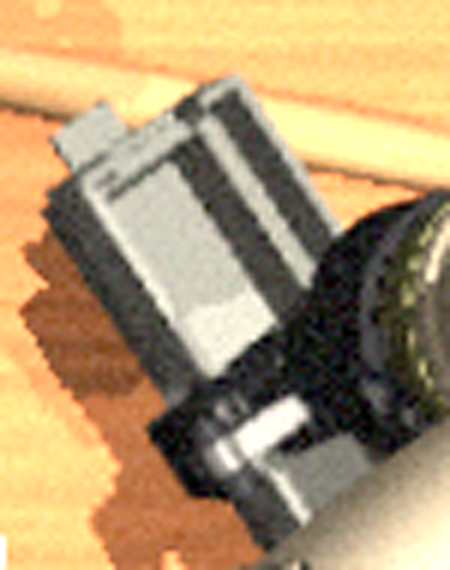

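View pics/s8u.png

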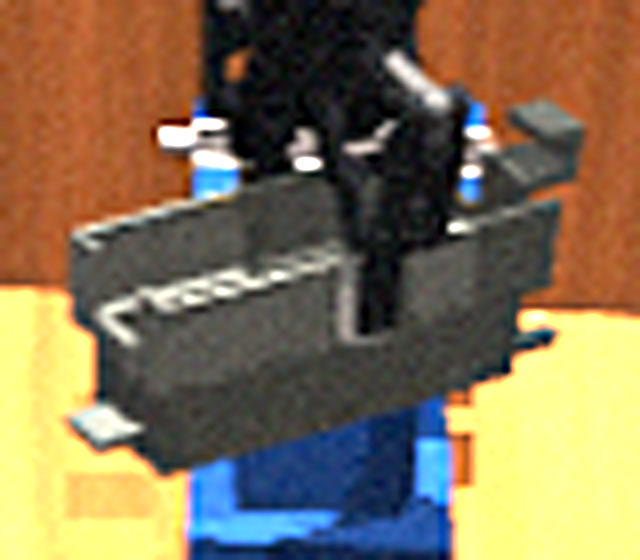

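```bash
cat > fitu.py <<'E'
from h import *
def fit(obs,p0,prior=None):
    def f(p):
        r=[]
        for n in obs:
            P=np.array([a for a,_ in obs[n]])/1000@R.from_euler('ZYX',p[3:]).as_matrix().T+p[:3]
            r.append(proj(n,P)-np.array([b for _,b in obs[n]]))
        r=np.concatenate(r).ravel()
        return np.r_[r,(p[5])/np.radians(.5)]
    return least_squares(f,p0,loss="soft_l1")
E
python3 - <<'E'
from fitu import *
obs={"top":[((85,32,72),(514.2,250)),((85,-32,72),(539.7,233)),((97,11.5,13),(509.2,243.3)),((97,-11.5,13),(517.2,237.2))],
"side":[((85,-32,72),(319,84.4)),((85,32,72),(322.5,94.8)),((-85,32,72),(380,80.4)),((97,-11.5,13),(318.8,107.8)),((97,11.5,13),(322.9,110)),((78,25,0),(330.6,114)),((-78,25,0),(373.8,101.9))]}
s=fit(obs,[.42,-.4,.2,.565,0,0]);p=s.x
print(p[:3].round(4),np.degrees(p[3:]).round(2),s.fun[:-1].reshape(-1,2).round(1).tolist())
t=np.array([.4209,-.3988,.2269]);M=R.from_quat([-.279,.96,0,0]).as_matrix()
print("underside centre in tool",(M.T@(p[:3]-t)).round(4))
T=cv2.imread("pics/top8.png")[:,:,::-1];S=cv2.imread("pics/side8.png")[:,:,::-1]
Rm=R.from_euler('ZYX',p[3:]).as_matrix()
cropdraw(T,"top",[(p[:3],Rm,(0,0,255))],500,220,75,95,6,"t8f",2.5)
cropdraw(S,"side",[(p[:3],Rm,(0,0,255))],310,55,80,70,8,"s8f",3)
E
```

```text
[ 0.4179 -0.4002  0.205 ] [31.64  0.94  0.11] [[-1.5, 0.6], [0.5, -0.3], [-0.2, 0.4], [1.2, 0.4], [-0.8, -0.1], [6.9, -0.5], [0.0, -0.2], [-1.0, -0.8], [-1.2, 0.7], [-1.0, 1.2], [0.4, -0.0]]
underside centre in tool [0.0033 0.0004 0.0219]
```

View pics/t8f.png

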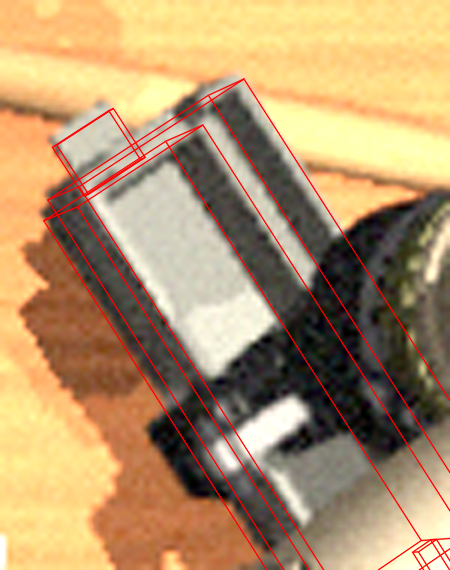

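View pics/s8f.png

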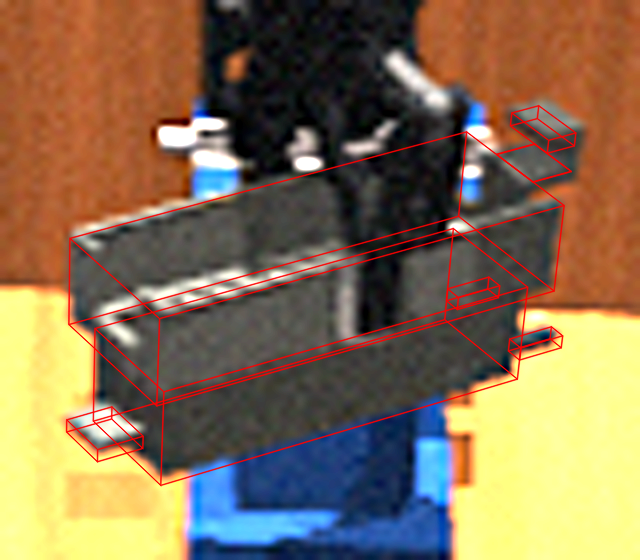

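```bash
python3 - <<'E'
from fitu import *
obs={"top":[((85,32,72),(514.2,250)),((85,-32,72),(539.7,233)),((97,11.5,13),(509.2,243.3)),((97,-11.5,13),(517.2,237.2))],
"side":[((85,-32,72),(319,84.4)),((-85,32,72),(380,80.4)),((97,-11.5,13),(318.8,107.8)),((97,11.5,13),(322.9,109.8)),((78,25,0),(330.6,113.8)),((-78,25,0),(373.8,101.9)),((-97,25,13),(380.2,95.8)),((-108,12,87),(382.6,71.5))]}
t=np.array([.4209,-.3988,.2269]);M=R.from_quat([-.279,.96,0,0]).as_matrix()
for use in(["top","side"],["side"]):
  s=fit({k:obs[k] for k in use},[.42,-.4,.2,.565,0,0]);p=s.x
  print(p[:3].round(4),np.degrees(p[3:]).round(2),s.fun[:-1].reshape(-1,2).round(1).tolist())
  print("underside centre in tool",(M.T@(p[:3]-t)).round(4))
E
```

```text
[ 0.4183 -0.4005  0.2053] [32.44  0.19  0.15] [[-1.2, 1.3], [0.5, -0.1], [-0.3, 0.6], [1.0, 0.5], [-0.5, -0.4], [-0.0, -0.3], [-0.8, -1.1], [-1.0, 0.6], [-0.8, 1.1], [0.1, -0.0], [-0.7, 0.7], [0.5, -0.8]]
underside centre in tool [ 0.0032 -0.      0.0216]
[ 0.4151 -0.4308  0.1888] [31.26  1.19  0.04] [[0.4, 0.0], [-0.3, 0.0], [0.2, -1.2], [-0.2, 0.4], [-0.2, 0.8], [0.3, -0.3], [-0.6, 0.5], [0.3, -0.4]]
underside centre in tool [ 0.0221 -0.0239  0.0381]
```

Held tote sits level in the tool, its centre ~2–3 mm along +x and its underside ~21 mm below the TCP. The lower tote's pose is unchanged. I'll move back over it and tilt.

play_rows --series "50 -2.4 1.25 0 0 0 0; 50 -4 2.2 0 0 0 0; 50 -4 2.2 0 0 0 0; 50 -4 2.2 0 0 0 0; 50 -4 2.2 0 0 0 0; 50 -4 2.2 0 0 0 0; 50 -4 2.2 0 0 0 0; 50 -4 2.05 0 0 0 0; 50 0 0 0 0 4 0; 50 0 0 0 0 4 0; 50 0 0 0 0 4 0; 50 0 0 0 0 0 0"

```text
clock: 14.3
tcp_pos: [0.5895, -0.0967, 0.2256]
orientation: [-0.101, -0.278, 0.955, -0.029]
wrist_force: [0.6, -0.1, -2.0]
finger_gap: 0.063
```

```bash
cat > rel.py <<'E'
from h import *
L=np.array([.5963,-.0919,0]);A=Rz(np.radians(-147.5))
O=np.array([.002,0,.021])  # upper underside centre in tool
def M0():
    s=get_state();return s,R.from_quat(np.roll(s["orientation"],-1)).as_matrix()
B=np.diag([-1.,1,-1]) # upper axes in tool: x_u=-x, y_u=y, z_u=-z
def upose():
    s,M=M0();return s["tcp_pos"]+M@O, M@B
def rep():
    s,M=M0();T,Ru=upose();f=lambda p:(A.T@(T+Ru@(np.array(p)/1000)-L)*1000).round(1)
    print("clk",round(s["clock"],2),"tcp",s["tcp_pos"].round(4),"tcp rel",(A.T@(s["tcp_pos"]-L)*1000).round(1),"tilt",np.degrees(np.arcsin(M[2,0])).round(2),"F_low",(A.T@s["wrist_force"]).round(1),"T",(A.T@s["ft_torque"]).round(2),"gap",round(s["finger_gap"],4))
    print(" tipbot",f((97,0,8)),"corner",f((78,0,0)),"centre",f((0,0,0)),"earsbot",f((-97,0,8)),"rel yaw/rpy",R.from_matrix(A.T@Ru).as_euler('ZYX',degrees=True).round(2))
def look(name,n="side",x0=225,y0=110,w=110,h=130,f=6,al=2.5,draw=True):
    im=cams.read_camera(n);T,Ru=upose()
    cropdraw(im,n,[(L,A,(0,255,0)),(T,Ru,(0,0,255))] if draw else [],x0,y0,w,h,f if h*f<=600 else 600//h,name,al)
E
python3 - <<'E'
from rel import *
rep();look("s9",draw=True);look("s9n",draw=False)
E
```

```text
clk 14.3 tcp [ 0.5895 -0.0967  0.2256] tcp rel [  8.3   0.3 225.6] tilt 12.03 F_low [-0.4  0.4 -2. ] T [ 0.02  0.34 -0.01] gap 0.063
 tipbot [-81.9   0.4 193.1] corner [-61.6   0.3 189.3] centre [ 14.6   0.3 205.5] earsbot [107.9   0.3 233.6] rel yaw/rpy [1.7997e+02 1.2030e+01 7.0000e-02]
```

View pics/s9.png

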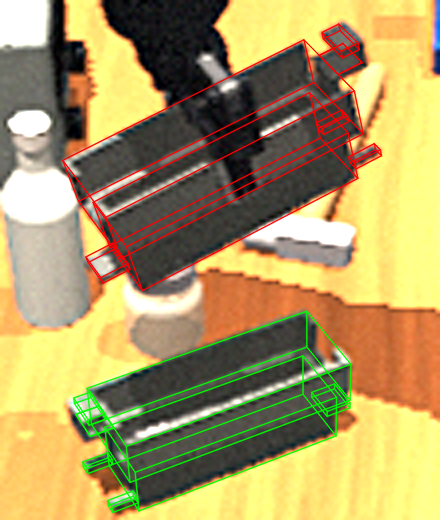

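View pics/s9n.png

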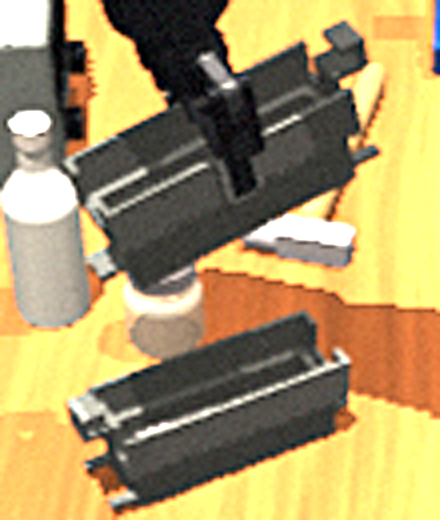

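play_rows --series "50 -0.52 0 2.45 0 0 0; 50 -0.52 0 2.45 0 0 0; 50 -0.52 0 2.45 0 0 0; 50 -0.42 0 1.96 0 0 0; 50 -0.21 0 0.98 0 0 0; 50 -0.08 0 0.4 0 0 0; 50 0 0 0 0 0 0; 50 0 0 0 0 0 0"

```text
clock: 15.4
tcp_pos: [0.5893, -0.0977, 0.1185]
orientation: [-0.1, -0.277, 0.955, -0.03]
wrist_force: [0.3, -0.5, -1.9]
finger_gap: 0.0631
```

```bash
python3 - <<'E'
from rel import *
rep();look("s10",y0=150,h=90,w=110);look("s10n",x0=235,y0=165,h=72,w=90,f=8,draw=False)
E
```

```text
clk 15.4 tcp [ 0.5893 -0.0977  0.1185] tcp rel [  9.    1.1 118.5] tilt 11.94 F_low [ 0.   0.6 -1.9] T [ 0.    0.33 -0.  ] gap 0.0631
 tipbot [-81.2   1.3  86.1] corner [-61.    1.3  82.2] centre [15.3  1.1 98.4] earsbot [108.6   0.9 126.3] rel yaw/rpy [ 1.7988e+02  1.1940e+01 -7.0000e-02]
```

View pics/s10.png

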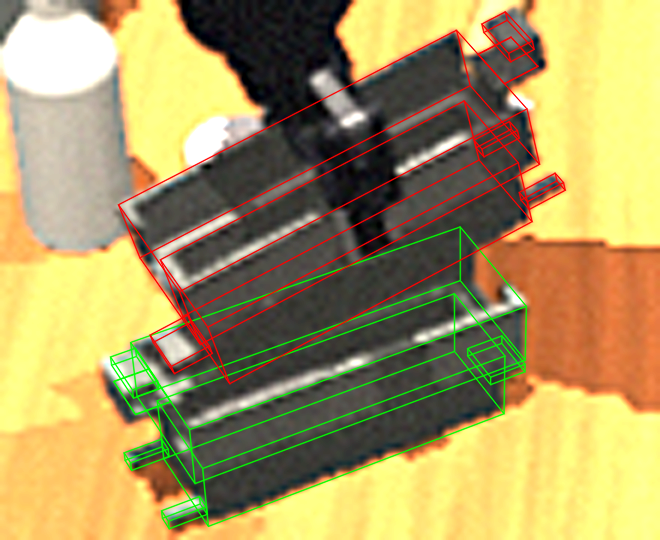

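View pics/s10n.png

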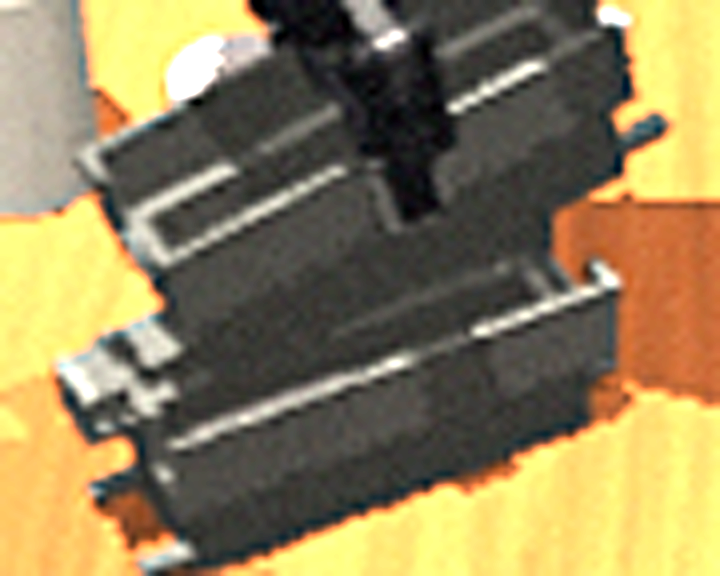

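play_rows --series "50 -0.08 0.1 0.39 0 0 0; 50 -0.08 0 0.39 0 0 0; 50 -0.06 0 0.29 0 0 0; 50 -0.02 0 0.1 0 0 0; 50 0 0 0 0 0 0; 50 0 0 0 0 0 0"

```text
clock: 16.25
tcp_pos: [0.5882, -0.0967, 0.1058]
orientation: [-0.1, -0.277, 0.955, -0.029]
wrist_force: [-1.1, -0.0, -2.3]
finger_gap: 0.0633
```

```bash
python3 -c "
from rel import *
rep()"
```

```text
clk 16.25 tcp [ 0.5882 -0.0967  0.1058] tcp rel [  9.4  -0.2 105.8] tilt 11.99 F_low [ 1.  -0.6 -2.3] T [ 0.01  0.3  -0.01] gap 0.0633
 tipbot [-80.8  -0.1  73.3] corner [-60.6  -0.1  69.4] centre [15.7 -0.3 85.6] earsbot [108.9  -0.4 113.6] rel yaw/rpy [ 1.7989e+02  1.1990e+01 -1.0000e-02]
```

play_rows --series "50 -0.02 0 0.1 0 0 0; 50 0 0 0 0 0 0"

```text
clock: 16.5
tcp_pos: [0.5881, -0.0967, 0.1046]
orientation: [-0.1, -0.277, 0.955, -0.029]
wrist_force: [0.4, 0.0, -1.8]
finger_gap: 0.0634
```

play_rows --series "50 -0.02 0 0.1 0 0 0; 50 0 0 0 0 0 0"

```text
clock: 16.75
tcp_pos: [0.5882, -0.0968, 0.1039]
orientation: [-0.1, -0.277, 0.955, -0.029]
wrist_force: [-1.7, -1.2, 0.3]
finger_gap: 0.0631
```

```bash
python3 -c "
from rel import *
rep();look('s11n',x0=235,y0=165,h=72,w=90,f=8,draw=False)"
```

```text
clk 16.75 tcp [ 0.5882 -0.0968  0.1039] tcp rel [  9.5  -0.2 103.9] tilt 11.99 F_low [2.  0.1 0.3] T [-0.06  0.17  0.01] gap 0.0631
 tipbot [-80.7  -0.1  71.5] corner [-60.5  -0.1  67.6] centre [15.8 -0.3 83.8] earsbot [109.   -0.4 111.8] rel yaw/rpy [ 1.799e+02  1.199e+01 -2.000e-02]
```

View pics/s11n.png

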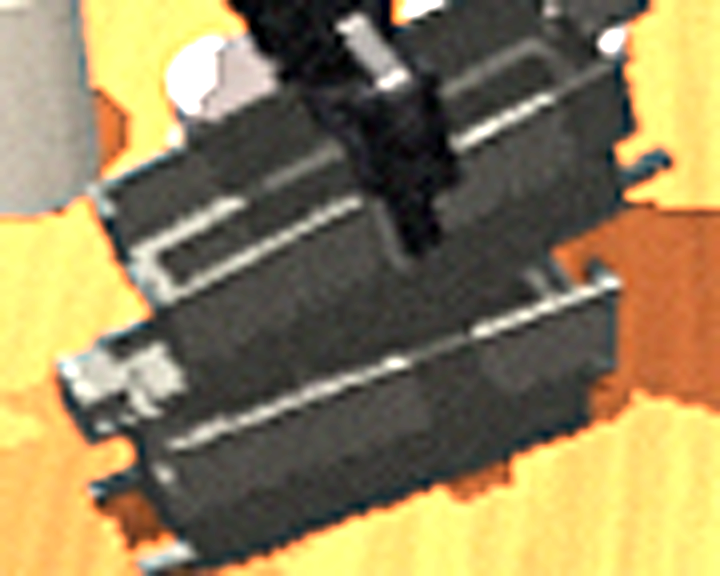

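play_rows --series "50 0.02 0 -0.1 0 0 0; 50 -0.29 0 -0.06 0 0 0; 50 -0.29 0 -0.06 0 0 0; 50 -0.29 0 -0.06 0 0 0; 50 -0.2 0 -0.04 0 0 0; 50 -0.1 0 -0.02 0 0 0; 50 0 0 0 0 0 0"

```text
clock: 17.68
tcp_pos: [0.5982, -0.0903, 0.1045]
orientation: [-0.1, -0.277, 0.955, -0.029]
wrist_force: [0.4, 0.7, -1.9]
finger_gap: 0.0632
```

```bash
python3 -c "
from rel import *
rep();look('s12n',x0=235,y0=165,h=72,w=90,f=8,draw=False)"
```

```text
clk 17.68 tcp [ 0.5982 -0.0903  0.1045] tcp rel [ -2.5  -0.3 104.5] tilt 12.01 F_low [-0.7 -0.4 -1.9] T [-0.03  0.24  0.02] gap 0.0632
 tipbot [-92.7  -0.2  72. ] corner [-72.5  -0.2  68.2] centre [ 3.8 -0.3 84.4] earsbot [ 97.   -0.5 112.4] rel yaw/rpy [179.9   12.01  -0.  ]
```

View pics/s12n.png

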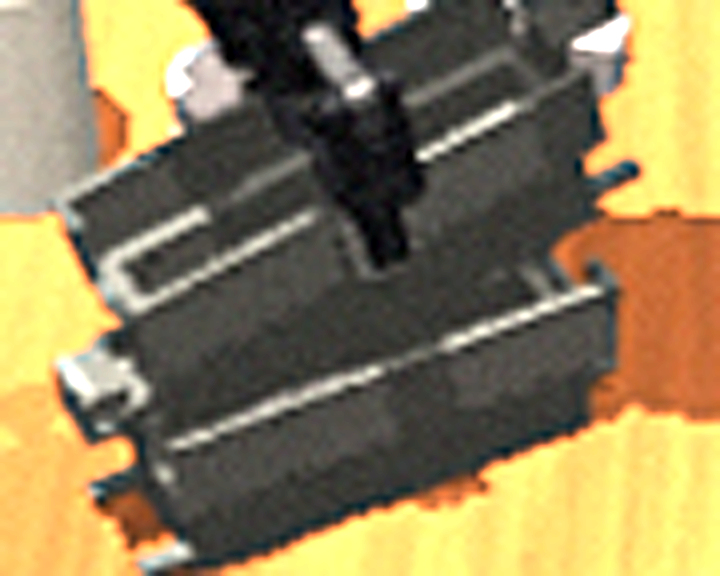

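play_rows --series "50 -0.2 0 -0.04 0 0 0; 50 -0.2 0 -0.04 0 0 0; 50 -0.1 0 -0.02 0 0 0; 50 0 0 0 0 0 0"

```text
clock: 18.23
tcp_pos: [0.6026, -0.0875, 0.1045]
orientation: [-0.1, -0.277, 0.955, -0.029]
wrist_force: [0.7, -0.6, -1.1]
finger_gap: 0.0633
```

play_rows --series "50 -0.1 0 -0.02 0 0 0; 50 0 0 0 0 0 0"

```text
clock: 18.48
tcp_pos: [0.6034, -0.087, 0.1045]
orientation: [-0.1, -0.277, 0.955, -0.029]
wrist_force: [-0.7, 0.5, -1.5]
finger_gap: 0.063
```

```bash
python3 -c "
from rel import *
rep()"
```

```text
clk 18.48 tcp [ 0.6034 -0.087   0.1045] tcp rel [ -8.6  -0.3 104.5] tilt 12.0 F_low [ 0.3 -0.8 -1.5] T [-0.07  0.31  0.02] gap 0.063
 tipbot [-98.8  -0.1  72. ] corner [-78.6  -0.1  68.1] centre [-2.3 -0.3 84.4] earsbot [ 90.9  -0.5 112.4] rel yaw/rpy [ 1.799e+02  1.200e+01 -1.000e-02]
```

play_rows --series "50 -0.1 0 -0.02 0 0 0; 50 0 0 0 0 0 0"

```text
clock: 18.73
tcp_pos: [0.6043, -0.0864, 0.1045]
orientation: [-0.1, -0.277, 0.955, -0.029]
wrist_force: [-1.0, -1.0, -2.2]
finger_gap: 0.0632
```

play_rows --series "50 -0.1 0 -0.02 0 0 0; 50 0 0 0 0 0 0"

```text
clock: 18.98
tcp_pos: [0.6046, -0.0863, 0.1045]
orientation: [-0.101, -0.277, 0.955, -0.029]
wrist_force: [-2.2, -0.5, 0.1]
finger_gap: 0.0635
```

```bash
python3 -c "
from rel import *
rep();look('s13',y0=150,h=90,w=110);look('s13n',x0=235,y0=165,h=72,w=90,f=8,draw=False)"
```

```text
clk 18.98 tcp [ 0.6046 -0.0863  0.1045] tcp rel [-10.   -0.3 104.5] tilt 12.07 F_low [ 2.2 -0.8  0.1] T [ 0.02 -0.39  0.02] gap 0.0635
 tipbot [-1.002e+02 -1.000e-01  7.200e+01] corner [-80.   -0.1  68.1] centre [-3.7 -0.3 84.4] earsbot [ 89.5  -0.5 112.5] rel yaw/rpy [ 1.7989e+02  1.2070e+01 -1.0000e-02]
```

View pics/s13.png

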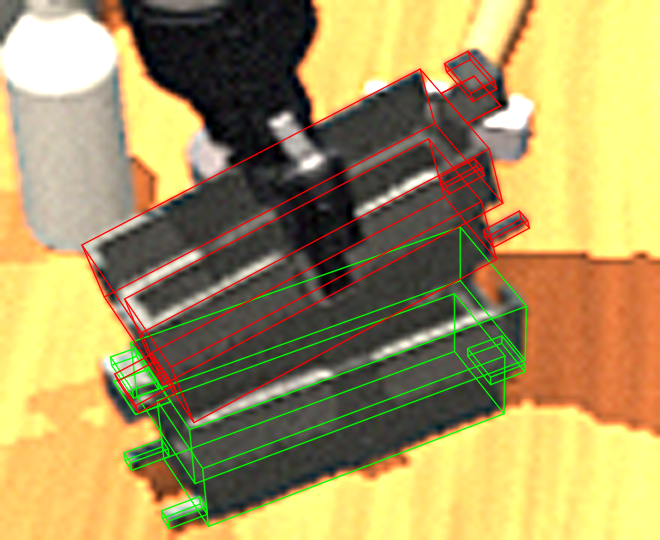

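View pics/s13n.png

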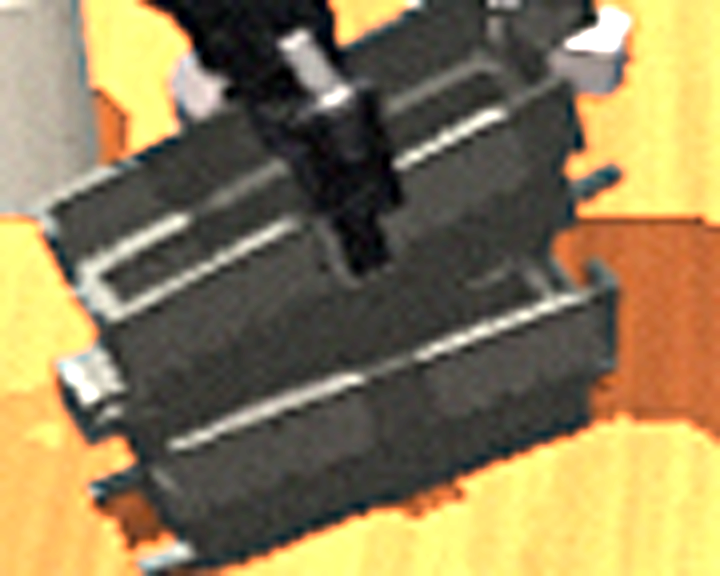

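Stopped against the back (contact felt: tip ≈ -100, X force rising). I back off ~1.5 mm and lower the ears, pivoting about the tip.

play_rows --series "50 0.15 0 0.03 0 0 0; 50 0.04 0 0.33 0 -2 0; 50 0.04 0 0.33 0 -2 0; 50 0.04 0 0.33 0 -2 0; 50 0.04 0 0.33 0 -2 0; 50 0 0 0 0 0 0"

```text
clock: 19.82
tcp_pos: [0.6004, -0.0888, 0.0918]
orientation: [-0.033, -0.279, 0.96, -0.01]
wrist_force: [-0.2, 0.4, -1.7]
finger_gap: 0.0634
```

```bash
python3 -c "
from rel import *
rep();look('s14',y0=150,h=90,w=110);look('s14n',x0=235,y0=165,h=72,w=90,f=8,draw=False)"
```

```text
clk 19.82 tcp [ 0.6004 -0.0888  0.0918] tcp rel [-5.1 -0.4 91.8] tilt 3.98 F_low [-0.  -0.5 -1.7] T [-0.    0.13  0.03] gap 0.0634
 tipbot [-99.   -0.2  72.2] corner [-79.5  -0.2  65.5] centre [-1.7 -0.4 71. ] earsbot [94.5 -0.7 85.7] rel yaw/rpy [179.86   3.98   0.  ]
```

View pics/s14n.png

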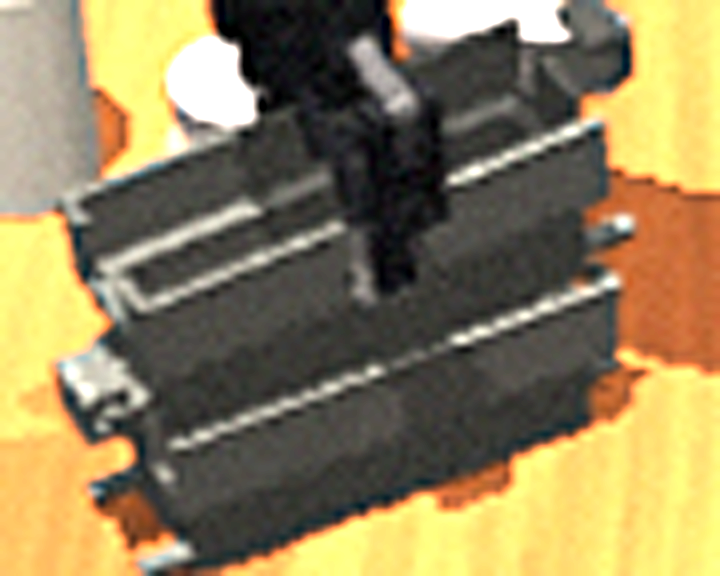

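View pics/s14.png

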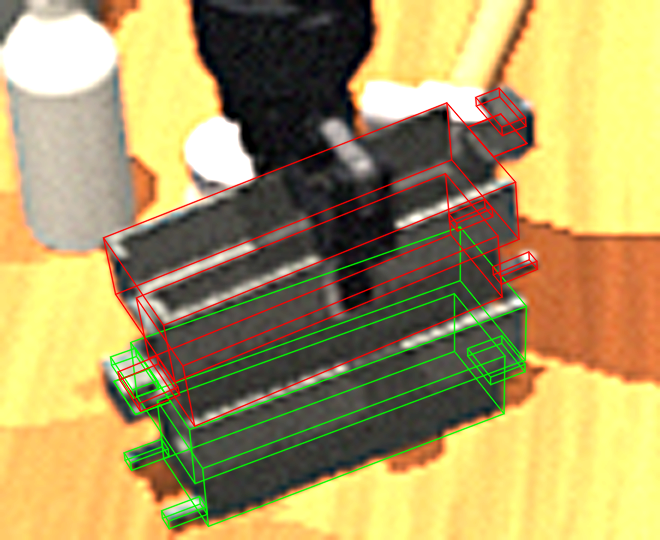

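play_rows --series "50 0.03 0 0.33 0 -2 0; 50 0.02 0 0.25 0 -1.5 0; 50 0 0 0 0 0 0"

```text
clock: 20.3
tcp_pos: [0.5999, -0.0892, 0.0859]
orientation: [-0.004, -0.279, 0.96, -0.001]
wrist_force: [-0.1, -0.2, -1.6]
finger_gap: 0.0635
```

play_rows --series "50 0 0 0.08 0 -0.5 0; 50 0 0 0 0 0 0"

```text
clock: 20.55
tcp_pos: [0.6002, -0.0892, 0.0852]
orientation: [0.0, -0.279, 0.96, -0.0]
wrist_force: [-0.4, -0.5, -1.6]
finger_gap: 0.0633
```

```bash
python3 -c "
from rel import *
rep();look('s15',y0=150,h=90,w=110);look('s15n',x0=235,y0=165,h=72,w=90,f=8,draw=False)"
```

```text
clk 20.55 tcp [ 0.6002 -0.0892  0.0852] tcp rel [-4.8 -0.2 85.2] tilt -0.01 F_low [ 0.6  0.3 -1.6] T [-0.02 -0.13  0.05] gap 0.0633
 tipbot [-99.8  -0.1  72.2] corner [-80.8  -0.1  64.2] centre [-2.8 -0.2 64.2] earsbot [94.2 -0.4 72.1] rel yaw/rpy [ 1.799e+02 -1.000e-02 -1.000e-02]
```

View pics/s15n.png

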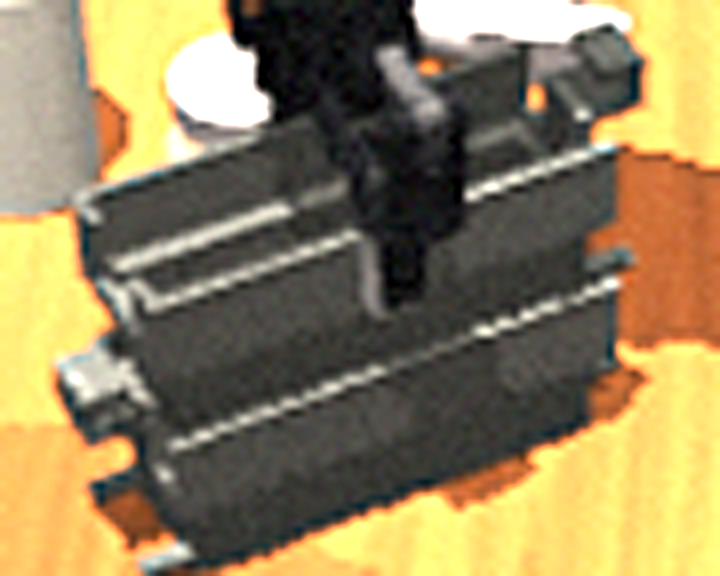

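View pics/s15.png

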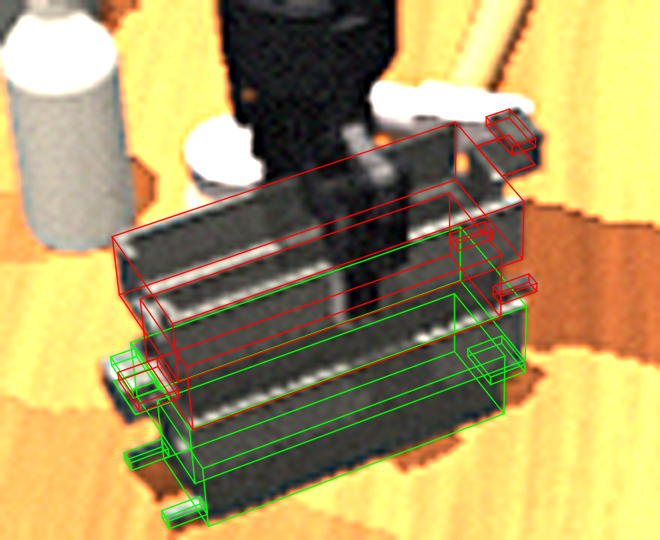

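play_rows --series "50 0 0 0.05 0 0 0; 50 0 0 0 0 0 0"

```text
clock: 20.9
tcp_pos: [0.6001, -0.0891, 0.0846]
orientation: [0.0, -0.279, 0.96, -0.0]
wrist_force: [-0.6, 0.7, -1.0]
finger_gap: 0.0632
```

play_rows --series "50 0 0 0.05 0 0 0; 50 0 0 0 0 0 0"

```text
clock: 21.15
tcp_pos: [0.6002, -0.0891, 0.0845]
orientation: [0.0, -0.279, 0.96, -0.0]
wrist_force: [-0.8, 0.5, 1.9]
finger_gap: 0.063
```

```bash
python3 -c "
from rel import *
rep()"
```

```text
clk 21.15 tcp [ 0.6002 -0.0891  0.0845] tcp rel [-4.8 -0.3 84.5] tilt -0.02 F_low [ 0.4 -0.8  1.9] T [-0.18 -0.14  0.05] gap 0.063
 tipbot [-99.8  -0.1  71.5] corner [-80.8  -0.1  63.5] centre [-2.8 -0.3 63.5] earsbot [94.2 -0.4 71.5] rel yaw/rpy [ 1.799e+02 -2.000e-02 -2.000e-02]
```

play_rows --series "50 0 0 0 0 0 0; 78 0 0 0 0 0 0; 85 0 0 0 0 0 0; 100 0 0 0 0 0 0; 100 0 0 0 0 0 0; 100 0 0 0 0 0 0" --newtons 20

```text
clock: 21.9
tcp_pos: [0.6001, -0.0892, 0.0841]
orientation: [0.0, -0.279, 0.96, -0.0]
wrist_force: [0.4, 0.6, 0.2]
finger_gap: 0.0855
```

```bash
python3 -c "
from rel import *
rep();look('s16n',x0=235,y0=165,h=72,w=90,f=8,draw=False)"
```

```text
clk 21.9 tcp [ 0.6001 -0.0892  0.0841] tcp rel [-4.6 -0.3 84.1] tilt 0.0 F_low [-0.6 -0.3  0.2] T [0.01 0.04 0.  ] gap 0.0855
 tipbot [-99.6  -0.1  71.1] corner [-80.6  -0.1  63.1] centre [-2.6 -0.3 63.1] earsbot [94.4 -0.4 71.1] rel yaw/rpy [ 1.799e+02  0.000e+00 -1.000e-02]
```

View pics/s16n.png

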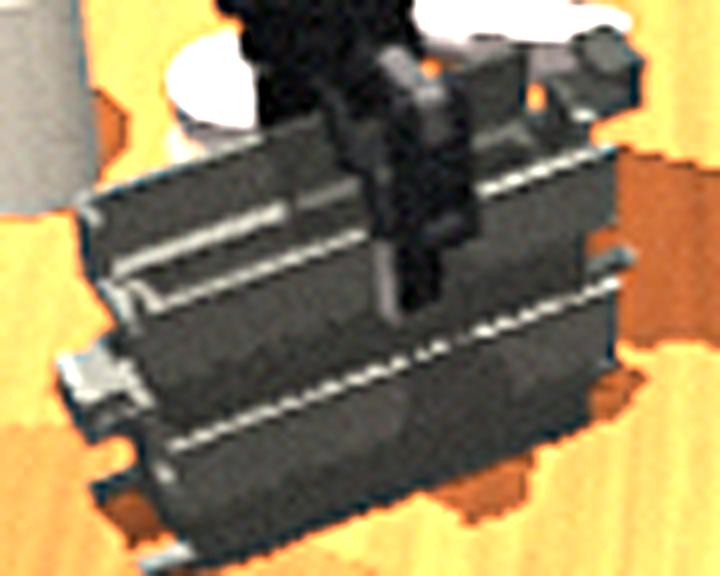

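Released, with the tote steady. I'll lift straight up and move aside to check from above.

play_rows --series "100 0 0 -1.5 0 0 0; 100 0 0 -3 0 0 0; 100 0 0 -4 0 0 0; 100 0 0 -4 0 0 0; 100 3 -1.6 -2 0 0 0; 100 4.4 -2.4 0 0 0 0; 100 4.4 -2.4 0 0 0 0; 100 4.4 -2.4 0 0 0 0; 100 4.4 -2.4 0 0 0 0; 100 4.4 -2.4 0 0 0 0; 100 4.4 -2.4 0 0 0 0; 100 0 0 0 0 0 0"

```text
clock: 23.45
tcp_pos: [0.4359, -0.3849, 0.2301]
orientation: [0.0, -0.276, 0.961, -0.001]
wrist_force: [1.3, 0.0, -0.7]
finger_gap: 0.0854
```

```bash
python3 - <<'E'
from rel import *
rep()
x,y,a=L[0],L[1],np.radians(-147.5)
T=L+A@[-.002,0,.064];Ru=A@np.diag([-1.,-1,1])
for n,b,al in(("top",(335,145,90,110,5),2),("side",(235,160,88,80,7),3)):
    im=cams.read_camera(n);cv2.imwrite(f"pics/{n}17.png",im[:,:,::-1])
    cropdraw(im,n,[],*b,n+"17c",al)
    cropdraw(im,n,[(L,A,(0,255,0)),(T,Ru,(0,0,255))],*b,n+"17f",al)
E
```

```text
clk 23.45 tcp [ 0.4359 -0.3849  0.2301] tcp rel [292.7 160.9 230.1] tilt 0.02 F_low [-1.1  0.7 -0.7] T [-0.02  0.07 -0.01] gap 0.0854
 tipbot [197.7 161.6 217. ] corner [216.7 161.5 209. ] centre [294.7 160.9 209.1] earsbot [391.7 160.2 217.1] rel yaw/rpy [ 1.796e+02  2.000e-02 -9.000e-02]
```

View pics/top17c.png

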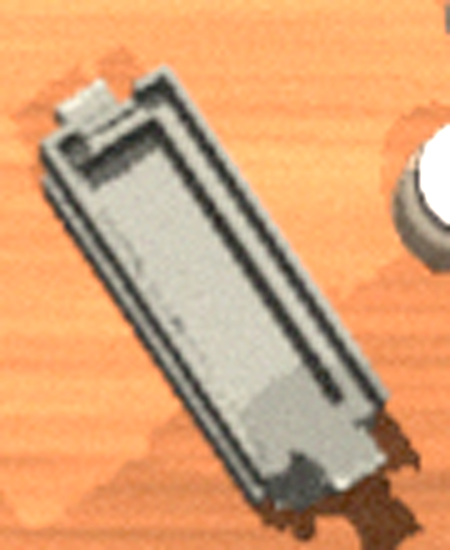

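View pics/side17c.png

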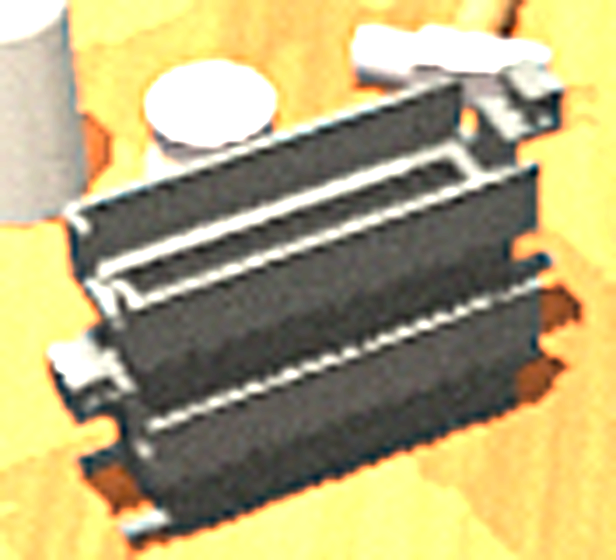

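View pics/top17f.png

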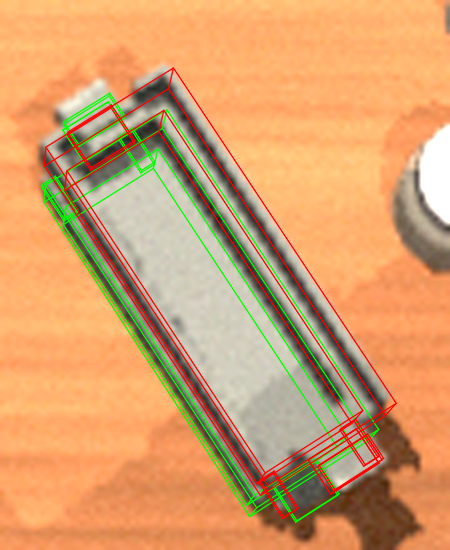

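View pics/side17f.png

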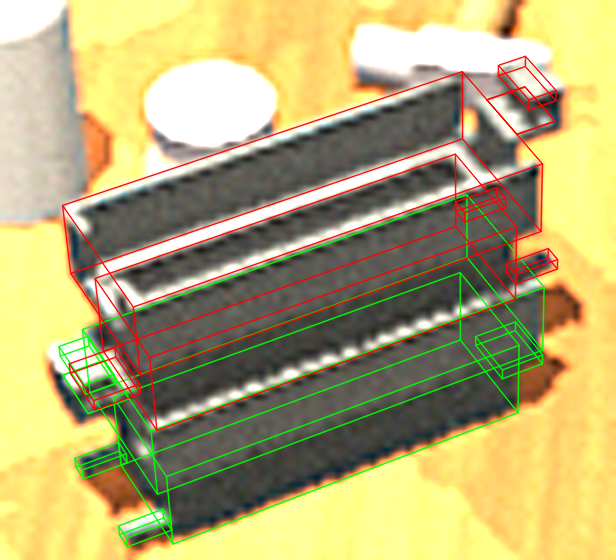

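View pics/top17.png

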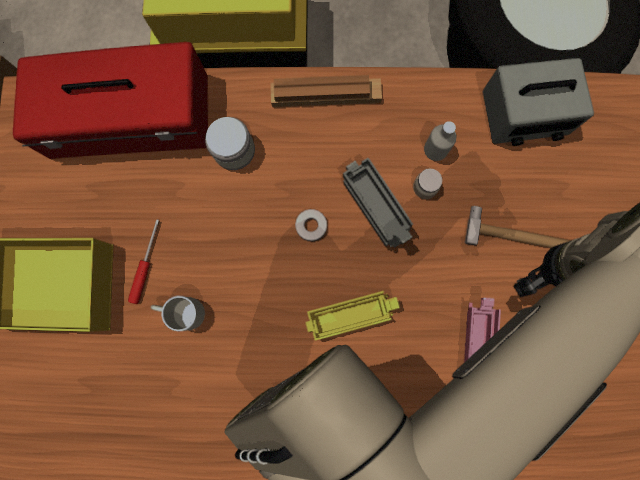

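```bash
python3 - <<'E'
import cv2,numpy as np
S=cv2.imread("pics/side17.png")
f=lambda x,y:cv2.convertScaleAbs(cv2.resize(S[y:y+44,x:x+32],None,fx=12,fy=12,interpolation=cv2.INTER_CUBIC),alpha=3.5)
cv2.imwrite("pics/z17.png",np.hstack([f(240,195),f(288,178)]))
E
```

```text
(no output)
```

View pics/z17.png

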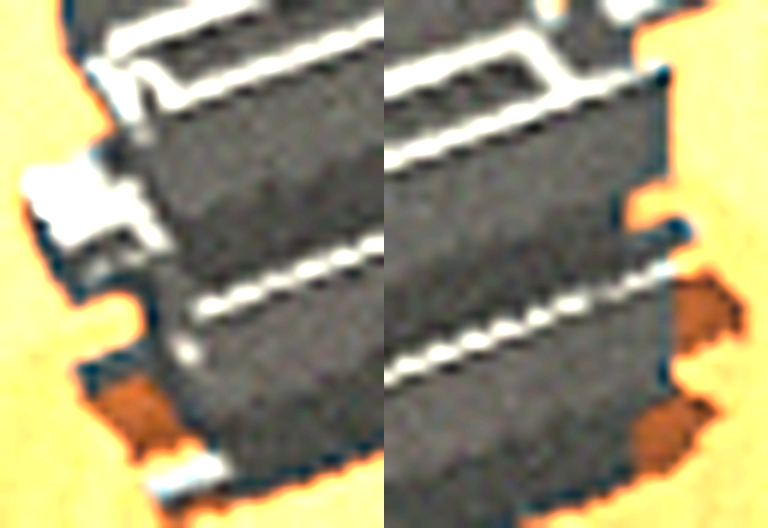

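```bash
python3 - <<'E'
from rel import *
def gap(dz_t,dz_e):
    # upper near rim line / lower near rim line in image (near side = lower Y=-32)
    o=[]
    X=np.array([-83,85])/1000
    zt=.136+np.array([dz_t,dz_e])
    up=proj("side",np.array([L+A@[x,-.032,z] for x,z in zip(X,zt)])); lo=proj("side",np.array([L+A@[x,-.032,.072] for x in X]))
    for u in(258,272,288,300,311):
        o.append(round(np.interp(u,lo[:,0],lo[:,1])-np.interp(u,up[:,0],up[:,1]),2))
    return o
print(gap(0,0),gap(.003,0),gap(0,.003))
S=cv2.cvtColor(cv2.imread("pics/side17.png"),cv2.COLOR_BGR2GRAY).astype(float)
for u in(258,272,288,300,309,311):
    c=S[180:235,u];print(u,[(180+i,int(c[i])) for i in range(1,54) if c[i]>c[i-1] and c[i]>=c[i+1] and c[i]>60])
E
```

```text
[np.float64(18.59), np.float64(18.37), np.float64(18.11), np.float64(17.92), np.float64(17.74)] [np.float64(19.45), np.float64(19.01), np.float64(18.5), np.float64(18.12), np.float64(17.77)] [np.float64(18.64), np.float64(18.62), np.float64(18.61), np.float64(18.6), np.float64(18.58)]
258 [(184, 117), (195, 105), (201, 72), (220, 82)]
272 [(190, 107), (197, 78), (215, 73), (233, 117)]
288 [(185, 99), (191, 96), (209, 73), (227, 125), (232, 119)]
300 [(181, 88), (187, 80), (204, 86), (222, 106), (228, 93), (232, 111)]
309 [(181, 89), (194, 81), (201, 69), (219, 89), (223, 86), (225, 86), (228, 88), (230, 89), (233, 89)]
311 [(181, 106), (194, 90), (200, 83), (218, 95), (220, 89), (222, 92), (224, 94), (228, 94), (230, 93), (233, 93)]
```

Near rims are 18 to 19 px apart at the left and 17 to 18 px at the right, against 18.6 and 17.7 px predicted for a level stack, so it is seated level. The jar and bearing are unmoved in the top picture. Handing in.

```bash
python3 -c "
from workcell import workorder,get_state
print(workorder.hand_in(),get_state()['clock'])"
```

```text
the job is handed in; nothing more can be done
the job is handed in; nothing more can be done
```

I lifted the upper grey tote out of the nest, turned it half round and stacked it on the lower one. I entered at a 12° tilt, slid the tongue under the hook lip until it touched the back, lowered the ears, and let go. The job was handed in a little after 23.5 s on the robot's clock.

**Last checks**
- **Tongue:** contact put the tip at about x = -99 to -100 mm, fully under the lip.
- **Height:** the tote touched down with its underside at about 63.5 mm; 64 mm is nominal.
- **Level:** the spacing between the two rims in the side picture matches a level stack to within 1 pixel, about 3 mm.
- **Surroundings:** the jar and bearing look unmoved in the last top picture, and so did everything else in view. The arm was parked clear of everything.

**What disagreed**
- **First grasp missed:** the fingertips sit about 40 mm farther back than the tool data say. The first try closed at rim height and nudged the upper tote 2–3 mm. I measured the offset with the cameras and the second grasp held.
- **Pose fit:** the final overlays are off by 1–2 pixels. The lower tote may therefore have shifted a couple of millimetres; that is about the calibration error, so I can't rule it out.

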